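Push a row of cartons home in the shelf lane

TASK

Take the steel bookend by its handle and with it push the row of four cartons, as one block, into the open lane of the rack until the front carton is pressed firmly against the lane's stop; then let go and leave the bookend standing in the lane, snug behind the last carton. The cartons hold glass vials: push gently, keep the row upright and in line, and touch the cartons with nothing but the bookend. Leave the other goods where they stand.

Things in the scene. Friction and masses are not known exactly. Their poses are not given: they have to be found in the camera images.
- rack: Low aluminium two-lane rack fixed on the counter. Origin on the counter at the throat of the open lane, on its centre line; x points into the lane, z up. The lane runs from x = 0 to 245 mm, 54 mm wide inside, rails 8 mm thick and 30 mm high, no floor: things slide on the counter. A second lane beside it (y = -35 to -85 mm) is full and is left alone.
- mouth (a point): Point on the counter in the middle of the open lane's flared mouth, 60 mm before the throat (rack x = -60 mm). The flare narrows from 80 mm wide here to 54 mm at the throat.
- lane_end (a point): Point on the counter at the closed far end of the open lane (rack x = 245 mm). The lane's stop is an upright plate 48 mm wide, 50 mm high, with a black thumbscrew behind it, clamped immovably at an unmeasured place: its face is anywhere from rack x = 150 to 190 mm and must be felt for or seen. Sliding takes a steady 1 to 8 N, at the stop the force climbs steeply; press with 4 to 15 N for a moment.
- carton1: Front carton of the row, nearest the lane, its face just inside the flare: stiff white carton with a grey band, 30 mm (x, along the row) by 44 mm (y) by 70 mm high, 0.08 to 0.15 kg, crushed by 20 N. Origin under its centre. The four stand in line before the lane with gaps of 2 to 7 mm, up to 4 mm off the lane's centre line and up to 0.04 rad askew.
- carton2: Second carton of the row, the same.
- carton3: Third carton of the row, the same.
- carton4: Last carton of the row, the one farthest from the lane, which the bookend pushes; the same.
- bookend: Heavy steel bookend, about 0.35 kg: foot 50 mm (x) by 42 mm (y) and 6 mm thick, upright push plate 42 mm wide and 60 mm high whose front face is at x = +25 mm, and behind it an upright grey handle 24 mm (x) by 22 mm (y), centred at x = 2 mm, y = 0, rising to 98 mm. Origin at the centre of the underside, z up. The push plate (+x side) goes against the last carton.
- vial1: Bystander: amber glass vial, 42 mm across and 68 mm high, in the full lane. Origin under its centre.
- vial2: Bystander: the same, in the full lane.
- vial3: Bystander: the same, in the full lane.
- vial4: Bystander: amber vial, 38 mm across and 62 mm high, beside the row. Origin under its centre.
- jar: Bystander: white jar, 48 mm across and 60 mm high, beside the lead-in. Origin under its centre.
- packet: Bystander: flat cardboard packet, 85 x 45 x 22 mm, on the counter beyond the row. Origin under its centre.
- tape: Bystander: roll of tape lying flat, 72 mm across and 24 mm high. Origin under its centre.
Not all that is in view belongs to the job. What is shaped like the bookend but blue is not meant.

How it is judged:
By the outcome, as a careful person would: the job done as asked, in the order asked, and still so for the second after the job is handed in, with the robot touching nothing.
It also fails if it takes over 72 s, if anything falls off the work surface, if the arm or the gripper's body presses on something with over 40 N, if the wrist force passes 120 N, or if a joint passes its speed limit or range.

ROBOT

A 7-joint arm with a two-finger parallel gripper is mounted at the origin on the work surface. World frame = base frame: x ahead of the robot, y to its left, z up, the work surface at z = 0. Lengths are in m, angles in degrees, forces in N, time in s.
With the tool pointing down it reaches from about 0.425 to 0.875 m from the base axis. Payload 4.7 kg.
Tool frame: the origin (TCP) lies between the finger pads; the fingertips stand 25 mm ahead of it and the grasp point (between the pads) lies 6 mm ahead of it (env.tip_reach is the distance from the TCP to the fingertips, in m); z points along the fingers, y is the direction in which the jaws open and shut (so a half turn about z gives the same grasp; the last joint's range is limited). The gripper opens to 87 mm and grips with 3 to 60 N. Pads are 19 mm wide; open, the fingers measure 117 mm over their backs; the gripper's body (75 mm by 190 mm) begins 51 mm behind the grasp point.
Start: joints at [71.167, 18.392, -4.016, 83.108, 1.295, 78.541, -3.26], TCP at [0.218, -0.612, 0.248] pointing down, gripper open.
Joint ranges: [-163.93, 163.93], [-17.29, 119.83], [-79.2, 71.16], [3.27, 140.29], [-89.18, 269.18], [5.43, 117.66], [-154.24, 154.24]. Speed limits (degrees/s): [147.25, 147.25, 180, 180, 180, 180, 180].

INTERFACE

Orientations are given as [roll, pitch, yaw] about the fixed x, y, z axes, in that order (R = Rz(yaw) Ry(pitch) Rx(roll)).
In Python, from cell import env, viewer, job gives the robot as it stands.
- The arm moves only by the tool move_arm, never from a script. Its argument "steps" is a list of rows, each a list of 7 numbers: the finger opening in cm, from 0 to 8.7, then the shift along the tool's x, y, z in cm, then the turn, a rotation vector about the tool's x, y, z in rad. In form: [[fingers, tx, ty, tz, wx, wy, wz], ...]. A call has 1 to 5 rows; each row shifts and turns the commanded pose from where the row before left it, along the tool's axes as they then stand; what a row does not reach is not made up. A row lasts 1/12 s, in which the tool goes at most 41.7 mm and 7.16 degrees, less where a joint would pass 70% of its speed; a pose out of reach is approached as far as the arm can. A call is refused whole if a number of a shift passes 4.17 or a number of a turn 0.125, either way. A call with a gripper value outside its range is refused whole. The fingers move at their own pace and stop on an object; "force" is the grip in N (left out, the last holds). Time passes only in rows, so rows that do not move let the fingers close. It gives the time, the measured TCP pose, the force and the opening at its end, in the units of the state.
- env.get_obs(): the state, without advancing time (a new reading comes with each control period).
- viewer.read_camera(name): name is "scene" or "top" or "wrist"; returns a dict with "img" (480x640x3 uint8, red, green, blue), "vfov" (degrees; the focal length in pixels is half the picture's height over the tangent of half this angle, whatever the lens; pixels are square), "cx", "cy" (the principal point, pixels), "extrinsics" (4x4, takes a point from world to camera coordinates); the wrist camera has in their place "mount" (4x4, takes a point from camera to tool coordinates, whose origin is the TCP and whose axes are the flange's). Camera axes: x right, y down, z forward; pixel columns grow to the right and rows downward; lengths in m; the calibration is good to about 2 mm. The wrist camera is an equidistant fisheye: a pixel r from the principal point sees the ray r / f radians off the axis. A picture is of the moment at which its call begins: read the wrist's pose just before it. There is no depth.
- job.sign_off(): hands the job in, once; it reports no verdict.
The state is a dict: "time_s": time; "qpos": joint angles; "joint_velocities": joint speeds; "effort": joint torques, N m; "tool_pos": TCP position; "tool_rot": TCP orientation; "force": force on the tool from outside, world axes, zero at the start; "wrist_torque": the same for the moment, N m; "grip_width": finger opening in m.
Only numpy, scipy, OpenCV 4.12 (cv2) and the standard library are available. Lean on these libraries where they do the work, as an engineer would, in place of code of your own. Each camera call takes 0.05 s, during which the arm holds its last target.

## Working session

There is one attempt and no reset: what is moved stays moved. The work goes in short steps, Python scripts to look and compute and a tool call to move; the robot and the scene stay as the last step left them, time stands still between calls to the robot, and variables do not carry over. Pictures are saved under pics/ and viewed, and the job is handed in when it is done.

Besides the shell and the picture viewer there is one more tool, called after "Request:" by a JSON object that holds its "method" and its "body". move_arm: Moves the arm, as the interface text tells. Its arguments: {"type":"object","properties":{"steps":{"type":"array"},"force":{"type":"number"}},"required":["steps"]}

```bash
ls; mkdir -p pics; python3 - <<'E'
from cell import env, viewer, job
import cv2, numpy as np
np.set_printoptions(suppress=True,precision=4)
o=env.get_obs(); print(o, env.tip_reach)
for n in ["scene","top","wrist"]:
    c=viewer.read_camera(n); cv2.imwrite(f"pics/{n}0.png",c["img"][:,:,::-1])
    print(n,{k:v for k,v in c.items() if k!="img"})
E
```

```text
pics
{'time_s': 0.0, 'qpos': array([71.167 , 18.4407, -4.0171, 83.1757,  1.2972, 78.5386, -3.2596]), 'joint_velocities': array([ 0.0525,  0.0947, -0.0692,  0.0658, -0.0126, -0.0095, -0.0498]), 'effort': array([  0.0004, -49.1283,  -0.4035, -31.2525,  -0.0637,   0.0438,
         0.0002]), 'tool_pos': array([ 0.2183, -0.6117,  0.2464]), 'tool_rot': array([-179.8903,    0.0073,   19.6451]), 'force': array([ 1.1119, -0.2605, -0.3581]), 'wrist_torque': array([ 0.0371,  0.0081, -0.0451]), 'grip_width': 0.0869630902254212} 0.025
scene {'vfov': 55.29595669982044, 'cx': 323.4441133023772, 'cy': 240.1979359534739, 'extrinsics': array([[-0.5342,  0.8453,  0.0074,  0.3219],
       [ 0.6402,  0.4102, -0.6495, -0.3129],
       [-0.552 , -0.3422, -0.7604,  1.1203],
       [ 0.    ,  0.    ,  0.    ,  1.    ]])}
top {'vfov': 55.579236446986826, 'cx': 319.5184691303017, 'cy': 241.57934169309078, 'extrinsics': array([[-0.0044, -0.9997, -0.0231, -0.017 ],
       [-0.9989,  0.0055, -0.0473,  0.5689],
       [ 0.0474,  0.0229, -0.9986,  0.8652],
       [ 0.    ,  0.    ,  0.    ,  1.    ]])}
wrist {'vfov': 65.70646984690485, 'cx': 324.1498648015172, 'cy': 235.87787487783376, 'mount': array([[-0.0002, -0.9549, -0.2971,  0.082 ],
       [ 1.    , -0.0002,  0.0002,  0.0002],
       [-0.0002, -0.2971,  0.9549, -0.136 ],
       [ 0.    ,  0.    ,  0.    ,  1.    ]])}
```

View pics/top0.png

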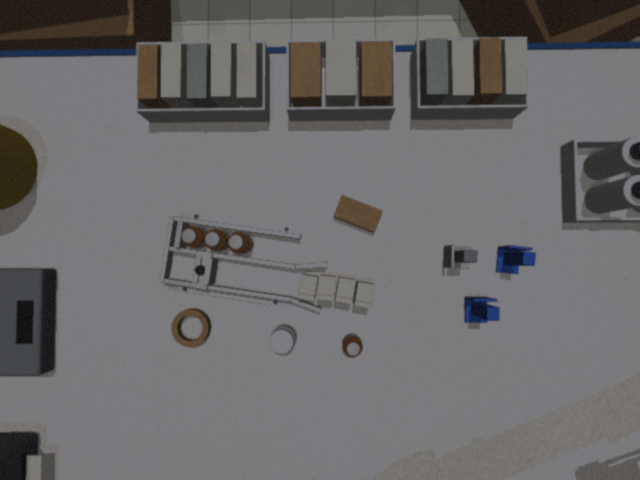

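View pics/scene0.png

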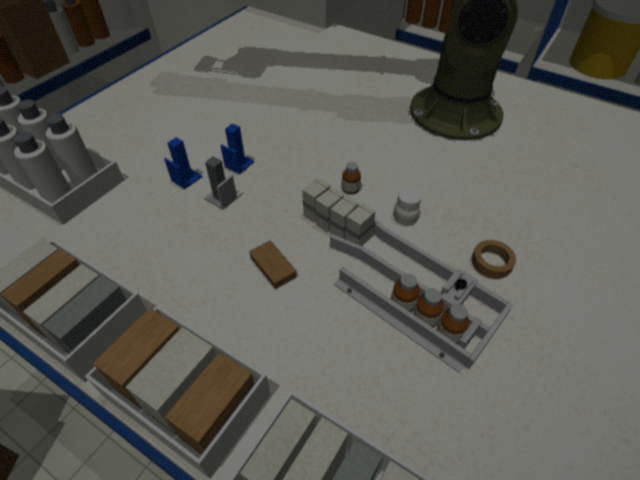

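View pics/wrist0.png

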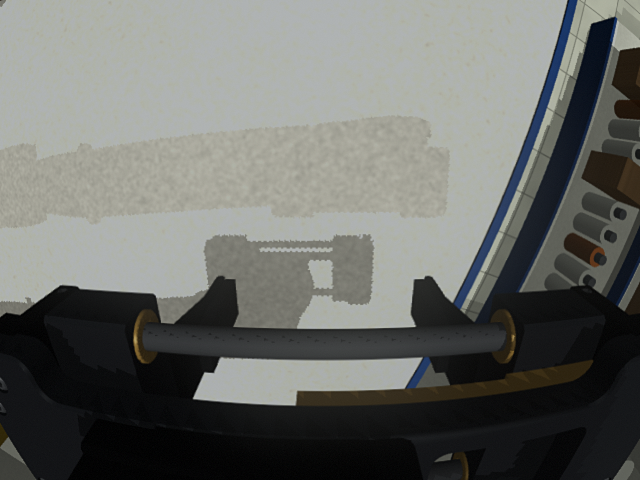

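```bash
python3 - <<'E'
import cv2
t=cv2.imread("pics/top0.png")
def crop(x0,y0,x1,y1,s,n,im=t):
    c=cv2.resize(im[y0:y1,x0:x1],None,fx=s,fy=s,interpolation=cv2.INTER_CUBIC)
    c=cv2.convertScaleAbs(c,alpha=1.4)
    for k in range((x0+9)//10*10,x1,10):
        cv2.line(c,((k-x0)*s,0),((k-x0)*s,4 if k%50 else 14),(0,0,255),1); cv2.putText(c,str(k),((k-x0)*s-8,24),0,.3,(0,0,255)) 
    for k in range((y0+9)//10*10,y1,10):
        cv2.line(c,(0,(k-y0)*s),(8,(k-y0)*s),(0,0,255),1); cv2.putText(c,str(k),(10,(k-y0)*s+4),0,.3,(0,0,255))
    cv2.imwrite(n,c)
crop(270,230,390,320,6,"pics/t1.png")
crop(430,230,550,330,6,"pics/t2.png")
crop(155,205,285,305,6,"pics/t3.png")
E
```

```text
(no output)
```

View pics/t1.png

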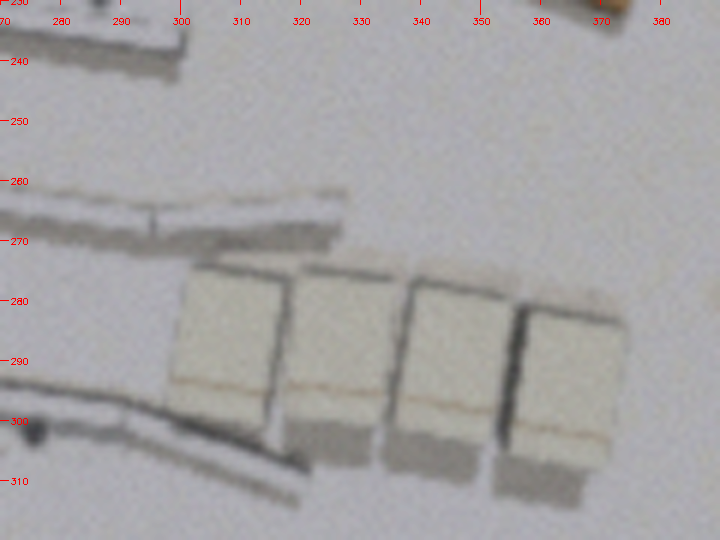

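View pics/t2.png

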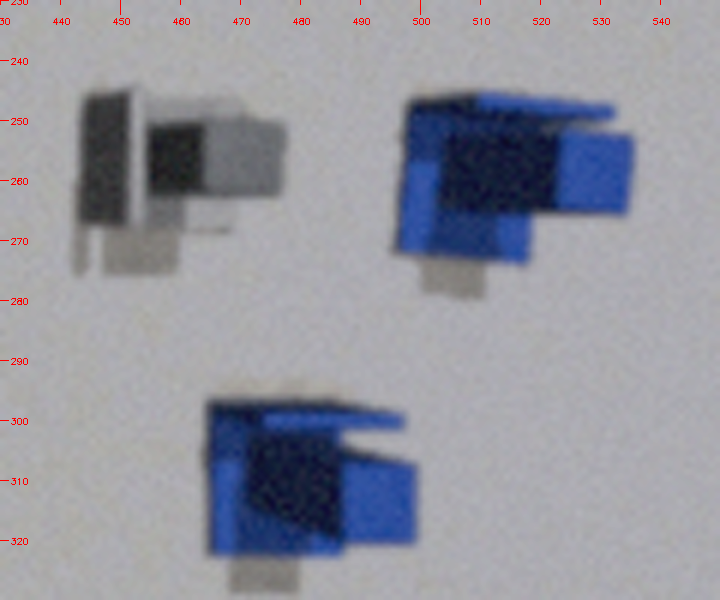

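View pics/t3.png

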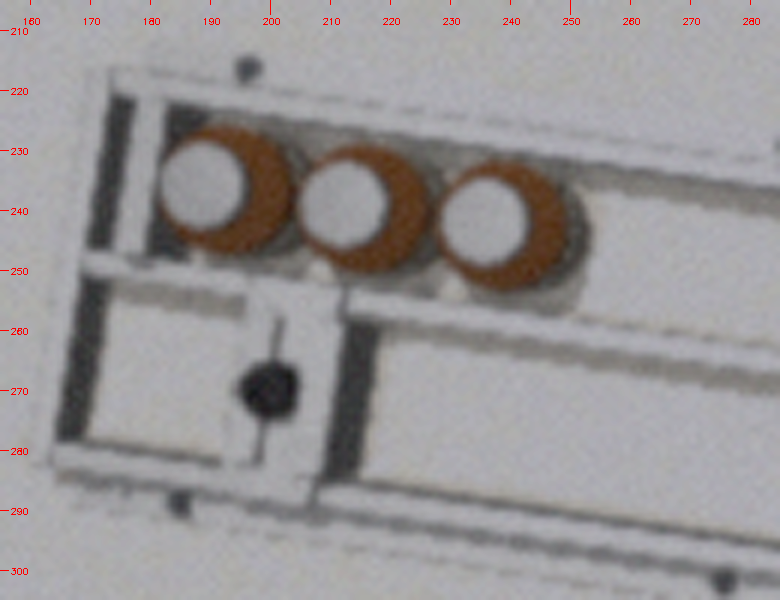

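```bash
cat > h.py <<'E'
import cv2, numpy as np
np.set_printoptions(suppress=True,precision=4)
from scipy.spatial.transform import Rotation as Ro
from cell import env, viewer, job
def P(c,wrist=None):
    return c
def ray(c,u,v,obs=None):
    f=240/np.tan(np.radians(c["vfov"]/2)); a=(u-c["cx"])/f; b=(v-c["cy"])/f
    if "mount" in c:
        r=np.hypot(a,b); s=np.sin(r)/max(r,1e-9); d=np.array([a*s,b*s,np.cos(r)])
        T=np.eye(4); T[:3,:3]=Ro.from_euler("xyz",obs["tool_rot"],degrees=True).as_matrix(); T[:3,3]=obs["tool_pos"]
        M=T@c["mount"]; return M[:3,3],M[:3,:3]@d
    M=np.linalg.inv(c["extrinsics"]); return M[:3,3],M[:3,:3]@np.array([a,b,1])
def w(c,u,v,z,obs=None):
    o,d=ray(c,u,v,obs); return o+d*(z-o[2])/d[2]
def proj(c,p,obs=None):
    f=240/np.tan(np.radians(c["vfov"]/2)); p=np.asarray(p,float)
    if "mount" in c:
        T=np.eye(4); T[:3,:3]=Ro.from_euler("xyz",obs["tool_rot"],degrees=True).as_matrix(); T[:3,3]=obs["tool_pos"]
        E=np.linalg.inv(T@c["mount"])
    else: E=c["extrinsics"]
    q=E[:3,:3]@p+E[:3,3]
    if "mount" in c:
        n=np.hypot(q[0],q[1]); th=np.arctan2(n,q[2]); return np.array([c["cx"]+f*th*q[0]/n,c["cy"]+f*th*q[1]/n])
    return np.array([c["cx"]+f*q[0]/q[2],c["cy"]+f*q[1]/q[2]])
def save(img,n,s=1,box=None,al=1.3):
    x0,y0,x1,y1=box or (0,0,640,480)
    c=cv2.resize(np.ascontiguousarray(img[y0:y1,x0:x1,::-1]),None,fx=s,fy=s,interpolation=cv2.INTER_CUBIC); c=cv2.convertScaleAbs(c,alpha=al)
    st=10 if s>=4 else 20
    for k in range(-(-x0//st)*st,x1,st): cv2.line(c,(int((k-x0)*s),0),(int((k-x0)*s),5),(0,0,255),1); cv2.putText(c,str(k),(int((k-x0)*s)-8,16),0,.3,(0,0,255))
    for k in range(-(-y0//st)*st,y1,st): cv2.line(c,(0,int((k-y0)*s)),(6,int((k-y0)*s)),(0,0,255),1); cv2.putText(c,str(k),(8,int((k-y0)*s)+4),0,.3,(0,0,255))
    cv2.imwrite(n,c)
E
python3 - <<'E'
from h import *
c=viewer.read_camera("top"); print("cam",w(c,0,0,9)*0+ray(c,0,0)[0])
for n,u,v,z in [("rail up kink",295.5,265,.03),("rail lo kink",291,298,.03),("lo inner at stop",213,286,.03),("up inner at stop",218,258,.03),
 ("stop top face R up",213,257,.05),("stop top face R lo",208,286,.05),("stop base up",218,259,.0),("stop base lo",214,285,0.),
 ("handle TL",464,250,.098),("handle TR",477,250.5,.098),("handle BR",476,262,.098),("handle BL",464,262.5,.098),
 ("plate top up",453,246,.06),("plate top lo",453,267,.06),("plate base front up",444,246,.0),("base lo",443.5,267,0),
 ("c4 tl",358.5,281,.07),("c4 tr",374,284,.07),("c4 br",371.5,307,.07),("c4 bl",355,304.5,.07),
 ("c1 tl",302,275,.07),("c1 bl",298.5,298,.07),("vial4",352,347,.05),("jar",283,340,.06)]: print(n,w(c,u,v,z)*1000)
E
```

```text
cam [ 0.5272 -0.0399  0.8905]
rail up kink [523.9938  25.3911  30.    ]
rail lo kink [461.9466  34.0019  30.    ]
lo inner at stop [484.9612 181.9256  30.    ]
up inner at stop [537.9096 172.7323  30.    ]
stop top face R up [539.5581 177.1272  50.    ]
stop top face R lo [485.9729 186.0719  50.    ]
stop base up [536.3204 180.1349   0.    ]
stop base lo [485.4362 187.703    0.    ]
handle TL [ 548.8655 -271.4871   98.    ]
handle TR [ 547.8876 -293.7655   98.    ]
handle BR [ 528.0545 -291.6428   98.    ]
handle BL [ 527.285  -271.0691   98.    ]
plate top up [ 557.2605 -262.9273   60.    ]
plate top lo [ 519.2475 -262.234    60.    ]
plate base front up [ 559.5271 -261.6468    0.    ]
base lo [ 518.7531 -259.9762    0.    ]
c4 tl [494.9937 -90.733   70.    ]
c4 tr [ 489.5375 -118.4053   70.    ]
c4 br [ 448.581  -113.5343   70.    ]
c4 bl [453.0947 -84.1252  70.    ]
c1 tl [506.1187  10.6749  70.    ]
c1 bl [464.9422  17.0748  70.    ]
vial4 [374.154  -79.1076  50.    ]
jar [388.5575  46.0487  60.    ]
```

```bash
cat >> h.py <<'E'
def plan(x,y,z,yaw,n,fing,start=None):
    """n rows to the pose, tool down; prints rounded rows"""
    o=env.get_obs(); p=np.array(start[:3] if start else o["tool_pos"]); R=Ro.from_euler("xyz",start[3:] if start else o["tool_rot"],degrees=True)
    G=Ro.from_euler("xyz",[180,0,yaw],degrees=True); g=np.array([x,y,z]); out=[]
    for i in range(n):
        k=1/(n-i); d=R.inv().apply((g-p)*k)*100; t=(R.inv()*G).as_rotvec()*k
        d=np.round(d,2); t=np.round(t,3); out.append([fing,*map(float,d),*map(float,t)])
        p=p+R.apply(d/100); R=R*Ro.from_rotvec(t)
    for i in range(0,n,5): print(out[i:i+5])
    print("end",p,R.as_euler("xyz",degrees=True), "max",np.abs(np.array(out)[:,1:4]).max(),np.abs(np.array(out)[:,4:]).max())
E
python3 - <<'E'
from h import *
plan(.533,-.33,.25,86,15,8.7)
E
```

```text
[[8.7, 2.61, -1.06, -0.02, -0.0, -0.0, -0.077], [8.7, 2.68, -0.86, -0.02, -0.0, -0.0, -0.077], [8.7, 2.74, -0.65, -0.02, -0.0, -0.0, -0.077], [8.7, 2.78, -0.44, -0.02, -0.0, -0.0, -0.077], [8.7, 2.81, -0.23, -0.02, -0.0, -0.0, -0.077]]
[[8.7, 2.82, -0.01, -0.02, -0.0, -0.0, -0.077], [8.7, 2.81, 0.21, -0.02, -0.0, -0.0, -0.077], [8.7, 2.78, 0.42, -0.02, -0.0, -0.0, -0.077], [8.7, 2.74, 0.64, -0.02, -0.0, -0.0, -0.077], [8.7, 2.69, 0.85, -0.02, -0.0, -0.0, -0.078]]
[[8.7, 2.61, 1.05, -0.02, -0.0, -0.0, -0.077], [8.7, 2.52, 1.25, -0.02, -0.0, -0.0, -0.078], [8.7, 2.42, 1.44, -0.02, -0.0, -0.0, -0.077], [8.7, 2.3, 1.63, -0.02, -0.0, -0.001, -0.078], [8.7, 2.17, 1.8, -0.02, -0.001, -0.0, -0.077]]
end [ 0.533 -0.33   0.25 ] [179.983   -0.0015  85.9917] max 2.82 0.078
```

Request:
{"method": "move_arm", "body": {"steps": [[8.7,2.61,-1.06,-0.02,0,0,-0.077],[8.7,2.68,-0.86,-0.02,0,0,-0.077],[8.7,2.74,-0.65,-0.02,0,0,-0.077],[8.7,2.78,-0.44,-0.02,0,0,-0.077],[8.7,2.81,-0.23,-0.02,0,0,-0.077]]}}

```text
time_s: 0.62
tool_pos: [0.3241, -0.5172, 0.2484]
tool_rot: [-180.0, -0.0, 41.9]
force: [0.4, -0.1, -0.4]
grip_width: 0.0868
```

Request:
{"method": "move_arm", "body": {"steps": [[8.7,2.82,0,-0.02,0,0,-0.077],[8.7,2.81,0.21,-0.02,0,0,-0.077],[8.7,2.78,0.42,-0.02,0,0,-0.077],[8.7,2.74,0.64,-0.02,0,0,-0.077],[8.7,2.69,0.85,-0.02,0,0,-0.078]]}}

```text
time_s: 1.03
tool_pos: [0.4291, -0.4233, 0.2495]
tool_rot: [-180.0, 0.0, 64.0]
force: [-0.3, -0.6, -0.1]
grip_width: 0.0869
```

Request:
{"method": "move_arm", "body": {"steps": [[8.7,2.61,1.05,-0.02,0,0,-0.077],[8.7,2.52,1.25,-0.02,0,0,-0.078],[8.7,2.42,1.44,-0.02,0,0,-0.077],[8.7,2.3,1.63,-0.02,0,0,-0.078],[8.7,2.17,1.8,-0.02,0,0,-0.077]]}}

```text
time_s: 1.45
tool_pos: [0.5339, -0.3294, 0.2504]
tool_rot: [-180.0, 0.0, 86.2]
force: [-0.5, -0.6, 0.5]
grip_width: 0.0868
```

```bash
python3 - <<'E'
from h import *
o=env.get_obs(); print(o); c=viewer.read_camera("wrist"); save(c["img"],"pics/w1.png",1.25)
E
```

```text
{'time_s': 1.45, 'qpos': array([ 49.2961,  17.2781, -24.9173,  85.6616,   7.3412,  78.6872,
        20.123 ]), 'joint_velocities': array([-20.6185,  13.1907, -15.2712, -14.0315,   9.4136,   3.7805,
        17.0835]), 'effort': array([  1.6549, -47.1077,  -3.2262, -30.0931,  -0.2642,   0.0889,
        -0.3105]), 'tool_pos': array([ 0.5339, -0.3294,  0.2504]), 'tool_rot': array([-179.9863,    0.0046,   86.1975]), 'force': array([-0.4874, -0.5757,  0.4803]), 'wrist_torque': array([-0.0459, -0.1183,  0.0708]), 'grip_width': 0.08682981646855424}
```

View pics/w1.png

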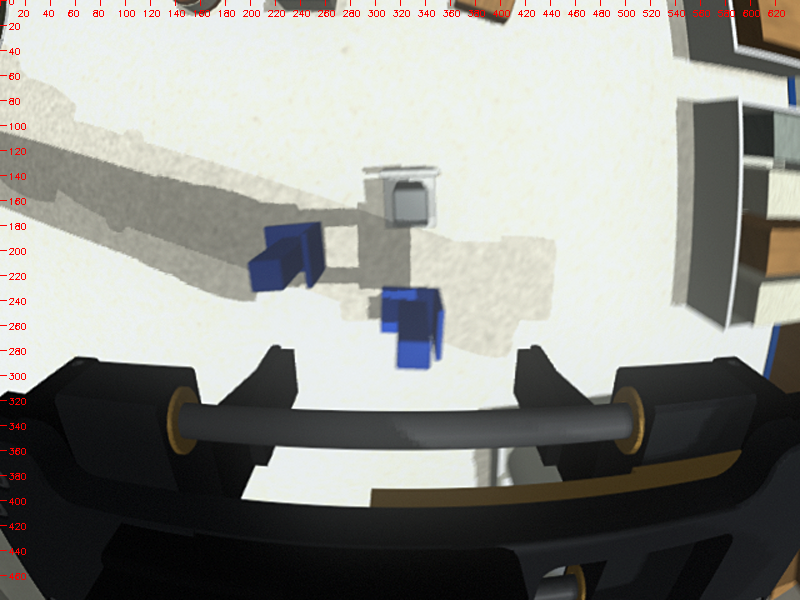

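```bash
python3 - <<'E'
from h import *
o=env.get_obs(); c=viewer.read_camera("wrist"); print(o["time_s"],o["tool_pos"],o["tool_rot"]); save(c["img"],"pics/w2.png",6,(270,110,390,200))
save(c["img"],"pics/w2b.png",1.25)
E
```

```text
1.5 [ 0.539  -0.3226  0.2505] [179.7901  -0.2629  86.8888]
```

View pics/w2.png

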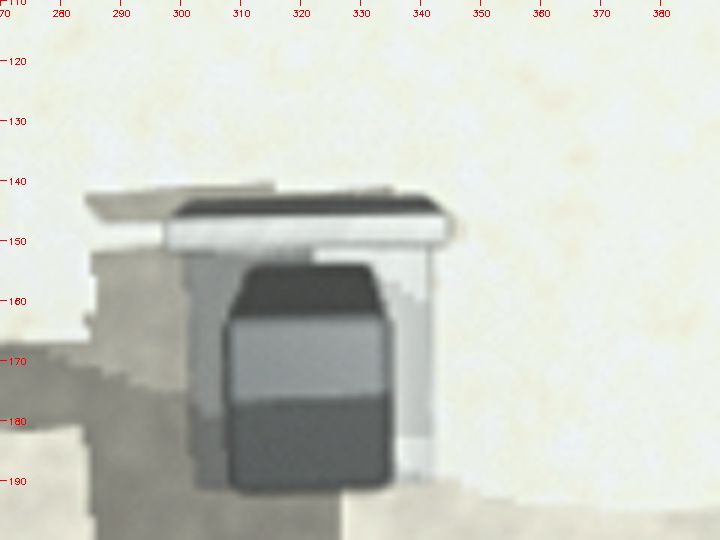

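Request:
{"method": "move_arm", "body": {"steps": [[6,0,0,0,0,0,0],[6,0,0,0,0,0,0],[6,0,0,0,0,0,0]]}}

```text
time_s: 1.8
tool_pos: [0.532, -0.3319, 0.2503]
tool_rot: [-179.9, 0.0, 85.8]
force: [0.3, -0.0, -0.5]
grip_width: 0.0741
```

```bash
python3 - <<'E'
from h import *
o=env.get_obs(); c=viewer.read_camera("wrist"); print(o["time_s"],o["tool_pos"],o["tool_rot"],o["joint_velocities"]); save(c["img"],"pics/w3.png",6,(270,110,390,200))
save(c["img"],"pics/w3b.png",1.25)
E
```

```text
1.8 [ 0.532  -0.3319  0.2503] [-179.9488    0.0461   85.8279] [ 0.3262 -0.0949  0.0916  0.0463 -0.2521  0.0018  0.093 ]
```

View pics/w3.png

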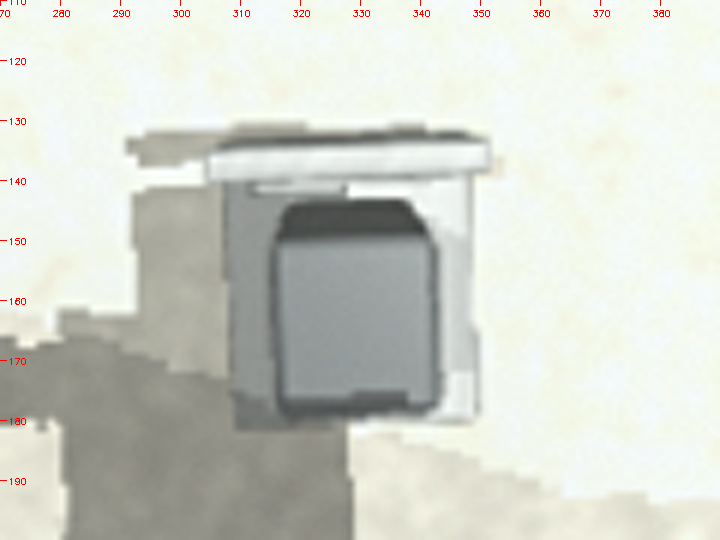

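View pics/w3b.png

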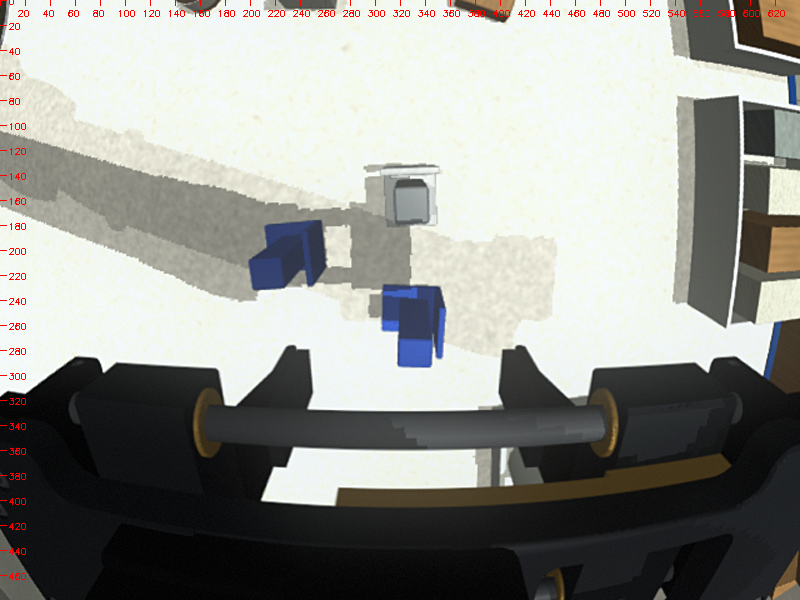

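```bash
python3 - <<'E'
from h import *
o=env.get_obs(); c=viewer.read_camera("wrist"); print(o["tool_pos"],o["tool_rot"])
h=[w(c,u,v,.098,o)*1000 for u,v in [(316.5,150),(341.5,149.5),(342.5,177),(317,177.5)]]
for a in h: print(a)
print("handle c",np.mean(h,0))
p=[w(c,u,v,.06,o)*1000 for u,v in [(304.5,139.5),(351.5,138),(305,135),(351.5,133)]]
for a in p: print("plate",a)
d=p[1]-p[0]; print("yaw",np.degrees(np.arctan2(d[1],d[0]))+90); d=p[3]-p[2]; print("yaw",np.degrees(np.arctan2(d[1],d[0]))+90)
for u,v in [(200,232),(226,233),(258,227),(215,180),(255,178)]: print("blue",w(c,u,v,.098,o)*1000,w(c,u,v,.0,o)*1000)
E
```

```text
[ 0.532  -0.3319  0.2504] [-179.9614    0.0423   85.82  ]
[ 530.6328 -270.4588   98.    ]
[ 549.8941 -271.4383   98.    ]
[ 549.2675 -293.0529   98.    ]
[ 529.3678 -292.0275   98.    ]
handle c [ 539.7906 -281.7444   98.    ]
plate [ 519.9081 -263.0432   60.    ]
plate [ 560.7941 -264.6382   60.    ]
plate [ 520.6571 -259.1307   60.    ]
plate [ 561.0766 -260.2446   60.    ]
yaw 87.76598486527392
yaw 88.42149558208776
blue [ 427.4502 -329.0539   98.    ] [ 389.7677 -355.7739    0.    ]
blue [ 450.3416 -331.6422   98.    ] [ 420.4386 -359.2418    0.    ]
blue [ 478.1908 -328.5779   98.    ] [ 457.7522 -355.1362    0.    ]
blue [ 447.287  -286.7039   98.    ] [ 416.3459 -299.0315    0.    ]
blue [ 480.4554 -288.3193   98.    ] [ 460.7863 -301.1959    0.    ]
```

```bash
python3 - <<'E'
from h import *
s=[.532,-.3319,.2503,-179.95,0.04,85.83]
plan(.5396,-.2818,.15,88,6,5,s)
E
```

```text
[[5, 0.84, 0.07, 1.67, -0.0, 0.0, -0.006], [5, 0.84, 0.07, 1.67, -0.0, 0.0, -0.006], [5, 0.84, 0.08, 1.67, -0.0, 0.0, -0.006], [5, 0.84, 0.08, 1.67, -0.0, 0.0, -0.007], [5, 0.85, 0.09, 1.67, -0.0, 0.0, -0.006]]
[[5, 0.84, 0.09, 1.68, -0.001, 0.001, -0.007]]
end [ 0.5396 -0.2818  0.15  ] [179.994   -0.019   88.0072] max 1.68 0.007
```

Request:
{"method": "move_arm", "body": {"steps": [[5,0.84,0.07,1.67,0,0,-0.006],[5,0.84,0.07,1.67,0,0,-0.006],[5,0.84,0.08,1.67,0,0,-0.006],[5,0.84,0.08,1.67,0,0,-0.007],[5,0.85,0.09,1.67,0,0,-0.006]]}}

```text
time_s: 2.32
tool_pos: [0.5389, -0.2892, 0.1664]
tool_rot: [180.0, 0.0, 87.7]
force: [1.2, -0.3, 0.1]
grip_width: 0.0503
```

Request:
{"method": "move_arm", "body": {"steps": [[5,0.84,0.09,1.68,0,0,-0.007],[5,0,0,0,0,0,0],[5,0,0,0,0,0,0],[5,0,0,0,0,0,0]]}}

```text
time_s: 2.65
tool_pos: [0.5408, -0.2816, 0.1514]
tool_rot: [179.9, 0.1, 88.1]
force: [0.2, 0.6, 0.6]
grip_width: 0.0499
```

```bash
python3 - <<'E'
from h import *
o=env.get_obs(); c=viewer.read_camera("wrist"); print(o["time_s"],o["tool_pos"],o["tool_rot"],o["force"])
save(c["img"],"pics/w4.png",1.25)
plan(.5396,-.2818,.072,88,5,5)
E
```

```text
2.65 [ 0.5408 -0.2816  0.1514] [179.936    0.0752  88.0793] [0.1986 0.6349 0.6084]
[[5, 0.0, -0.03, 1.59, 0.0, 0.0, 0.0], [5, 0.0, -0.03, 1.6, 0.0, 0.0, 0.0], [5, 0.0, -0.03, 1.59, 0.001, 0.001, 0.0], [5, 0.0, -0.04, 1.6, 0.0, 0.0, 0.001], [5, 0.01, -0.03, 1.59, 0.001, 0.001, 0.0]]
end [ 0.5396 -0.2818  0.072 ] [-179.992    -0.0192   88.0058] max 1.6 0.001
```

View pics/w4.png

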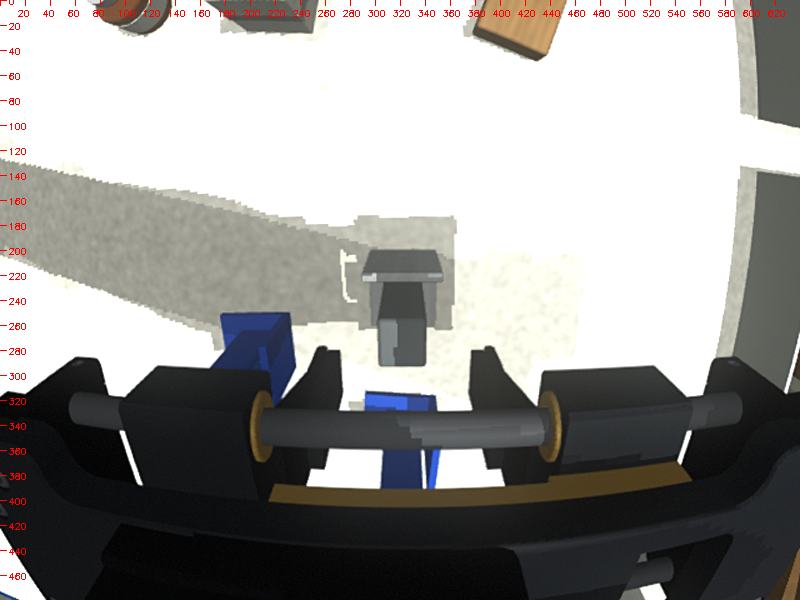

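Request:
{"method": "move_arm", "body": {"steps": [[5,0,-0.03,1.6,0,0,0],[5,0,-0.03,1.6,0,0,0],[5,0,-0.03,1.6,0,0,0],[5,0,-0.04,1.6,0,0,0],[5,0,-0.03,1.55,0,0,0]]}}

```text
time_s: 3.12
tool_pos: [0.5397, -0.2817, 0.0715]
tool_rot: [179.9, 0.1, 88.1]
force: [0.5, 0.0, 0.4]
grip_width: 0.05
```

Request:
{"method": "move_arm", "body": {"steps": [[5,0,0,0,0,0,0],[4,0,0,0,0,0,0],[3,0,0,0,0,0,0],[2,0,0,0,0,0,0],[1.5,0,0,0,0,0,0]], "force": 30}}

```text
time_s: 3.53
tool_pos: [0.54, -0.2808, 0.0722]
tool_rot: [179.9, 0.1, 88.1]
force: [0.5, -0.3, -0.0]
grip_width: 0.031
```

Request:
{"method": "move_arm", "body": {"steps": [[1.5,0,0,0,0,0,0],[1.5,0,0,0,0,0,0],[1.5,0,0,0,0,0,0],[1.5,0,0,0,0,0,0]]}}

```text
time_s: 3.87
tool_pos: [0.5395, -0.2804, 0.0716]
tool_rot: [180.0, 0.0, 88.2]
force: [-1.2, -0.6, 5.1]
grip_width: 0.0222
```

```bash
python3 - <<'E'
from h import *
o=env.get_obs(); c=viewer.read_camera("wrist"); print(o["time_s"],o["tool_pos"],o["tool_rot"],o["force"],o["wrist_torque"],o["grip_width"])
save(c["img"],"pics/w5.png",1.25)
E
```

```text
3.8667 [ 0.5395 -0.2804  0.0716] [179.95     0.0469  88.1668] [-1.1715 -0.584   5.0608] [ 0.0473  0.1056 -0.0219] 0.022171086347479288
```

View pics/w5.png

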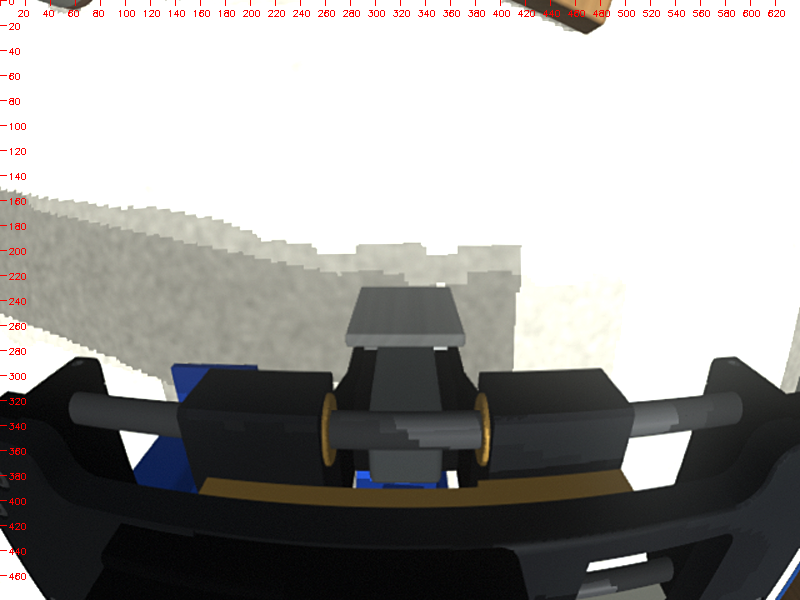

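```bash
python3 - <<'E'
from h import *
plan(.5396,-.2804,.092,88.1,2,1.5)
plan(.475,-.19,.22,82,8,1.5,[.5396,-.2804,.092,180,0,88.1])
E
```

```text
[[1.5, 0.0, 0.0, -1.02, 0.0, 0.0, 0.001], [1.5, 0.0, 0.01, -1.02, 0.001, 0.001, 0.0]]
end [ 0.5396 -0.2804  0.092 ] [-179.9958   -0.0127   88.1067] max 1.02 0.001
[[1.5, 1.1, -0.84, -1.6, -0.0, -0.0, 0.013], [1.5, 1.09, -0.86, -1.6, -0.0, -0.0, 0.013], [1.5, 1.08, -0.87, -1.6, -0.0, -0.0, 0.013], [1.5, 1.07, -0.89, -1.6, -0.0, -0.0, 0.013], [1.5, 1.06, -0.9, -1.6, -0.0, -0.0, 0.014]]
[[1.5, 1.04, -0.92, -1.6, -0.0, -0.0, 0.013], [1.5, 1.03, -0.93, -1.6, -0.0, -0.0, 0.014], [1.5, 1.03, -0.94, -1.6, -0.0, -0.0, 0.013]]
end [ 0.475 -0.19   0.22 ] [180.       0.      82.0266] max 1.6 0.014
```

Request:
{"method": "move_arm", "body": {"steps": [[1.5,0,0,-0.5,0,0,0],[1.5,0,0,-1.5,0,0,0],[1.5,1.1,-0.84,-1.6,0,0,0.013],[1.5,1.09,-0.86,-1.6,0,0,0.013],[1.5,1.08,-0.87,-1.6,0,0,0.013]]}}

```text
time_s: 4.33
tool_pos: [0.5136, -0.2454, 0.138]
tool_rot: [-179.9, -0.1, 85.9]
force: [-0.4, 0.2, -3.5]
grip_width: 0.0217
```

Request:
{"method": "move_arm", "body": {"steps": [[1.5,1.07,-0.89,-1.6,0,0,0.013],[1.5,1.06,-0.9,-1.6,0,0,0.014],[1.5,1.04,-0.92,-1.6,0,0,0.013],[1.5,1.03,-0.93,-1.6,0,0,0.014],[1.5,1.03,-0.94,-1.6,0,0,0.013]]}}

```text
time_s: 4.75
tool_pos: [0.4731, -0.1888, 0.2183]
tool_rot: [-179.9, -0.0, 82.1]
force: [0.1, -0.7, -2.8]
grip_width: 0.022
```

Request:
{"method": "move_arm", "body": {"steps": [[1.5,0,0,0,0,0,0],[1.5,0,0,0,0,0,0],[1.5,0,0,0,0,0,0],[1.5,0,0,0,0,0,0],[1.5,0,0,0,0,0,0]]}}

```text
time_s: 5.17
tool_pos: [0.4739, -0.1902, 0.2174]
tool_rot: [-179.9, -0.1, 82.1]
force: [-0.8, 0.0, -3.0]
grip_width: 0.022
```

```bash
python3 - <<'E'
from h import *
o=env.get_obs(); c=viewer.read_camera("wrist"); print(o["time_s"],o["tool_pos"],o["tool_rot"],o["force"],o["wrist_torque"],o["grip_width"])
import pickle; pickle.dump((o,c),open("v6.pkl","wb"))
save(c["img"],"pics/w6.png",1.25,al=1)
save(c["img"],"pics/w6b.png",4,(220,0,420,150),al=1)
save(c["img"],"pics/w6c.png",4,(220,100,420,250),al=1)
E
```

```text
5.1667 [ 0.4739 -0.1902  0.2174] [-179.8775   -0.0548   82.0549] [-0.8127  0.0291 -2.9743] [-0.0645 -0.1251  0.0348] 0.021953376850598182
```

View pics/w6.png

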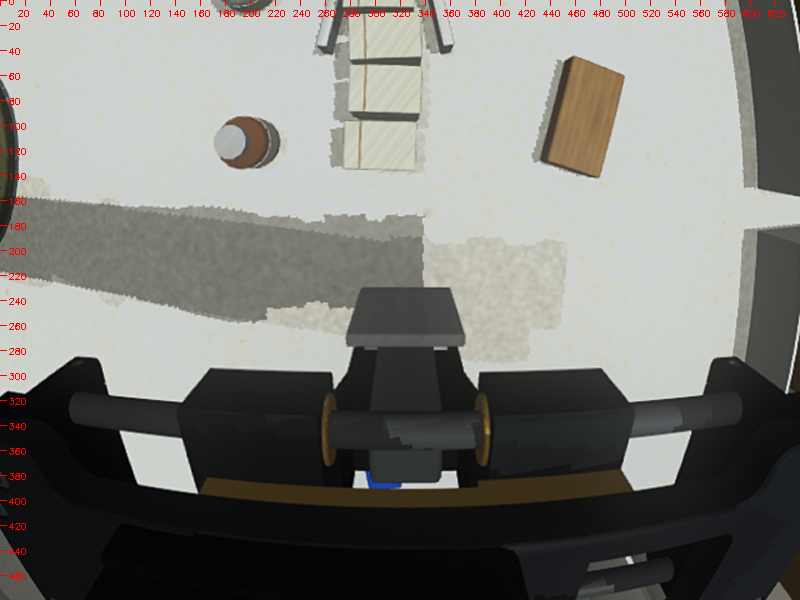

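View pics/w6b.png

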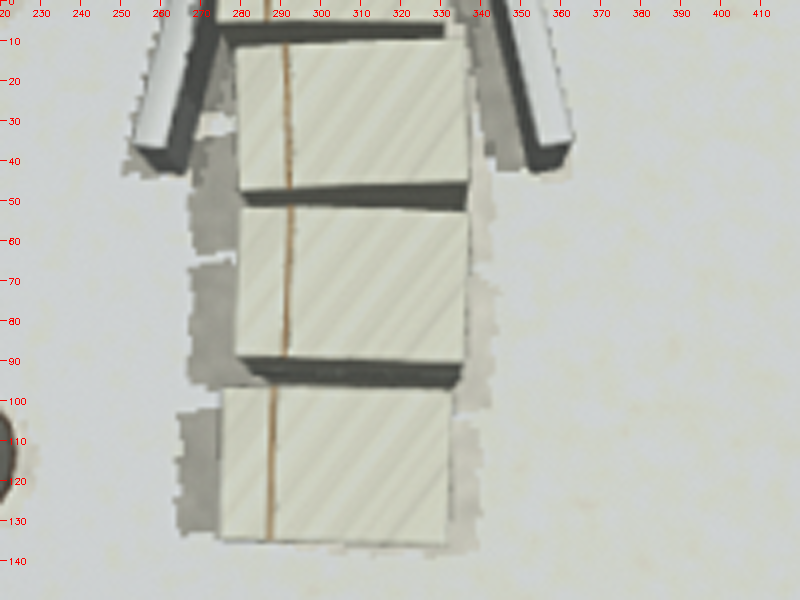

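View pics/w6c.png

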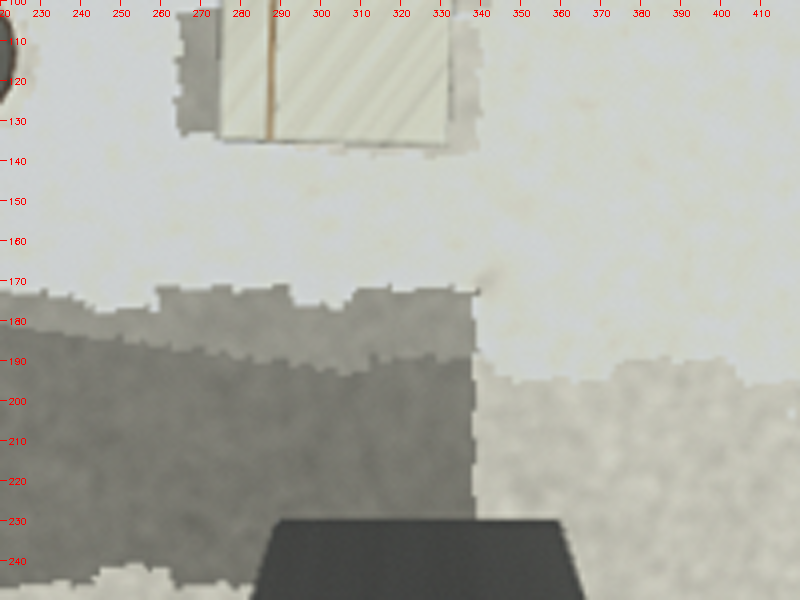

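Request:
{"method": "move_arm", "body": {"steps": [[1.5,0.5,0,-2.4,0,0,0],[1.5,1.1,0,-2.4,0,0,0],[1.5,1.2,0,-2.4,0,0,0],[1.5,1.2,0,-2.4,0,0,0],[1.5,1,0,-2.4,0,0,0]]}}

```text
time_s: 5.63
tool_pos: [0.4813, -0.1395, 0.3393]
tool_rot: [-179.9, -0.0, 82.1]
force: [-0.0, -0.7, -2.6]
grip_width: 0.0221
```

Request:
{"method": "move_arm", "body": {"steps": [[1.5,0.5,0,0,0,0,0],[1.5,0,0,0,0,0,0],[1.5,0,0,0,0,0,0],[1.5,0,0,0,0,0,0],[1.5,0,0,0,0,0,0]]}}

```text
time_s: 6.05
tool_pos: [0.4811, -0.1362, 0.3369]
tool_rot: [-179.8, -0.0, 82.0]
force: [-0.5, -0.3, -3.5]
grip_width: 0.0219
```

```bash
python3 - <<'E'
from h import *
o=env.get_obs(); c=viewer.read_camera("wrist"); print(o["time_s"],o["tool_pos"],o["tool_rot"],o["force"],o["wrist_torque"],o["grip_width"])
import pickle; pickle.dump((o,c),open("v7.pkl","wb"))
save(c["img"],"pics/w7.png",1.25,al=1)
save(c["img"],"pics/w7b.png",4,(230,0,430,150),al=1)
E
```

```text
6.05 [ 0.4811 -0.1362  0.3369] [-179.8216   -0.0305   82.0089] [-0.5182 -0.2633 -3.4742] [-0.0227 -0.0891 -0.0134] 0.021889306913750683
```

View pics/w7.png

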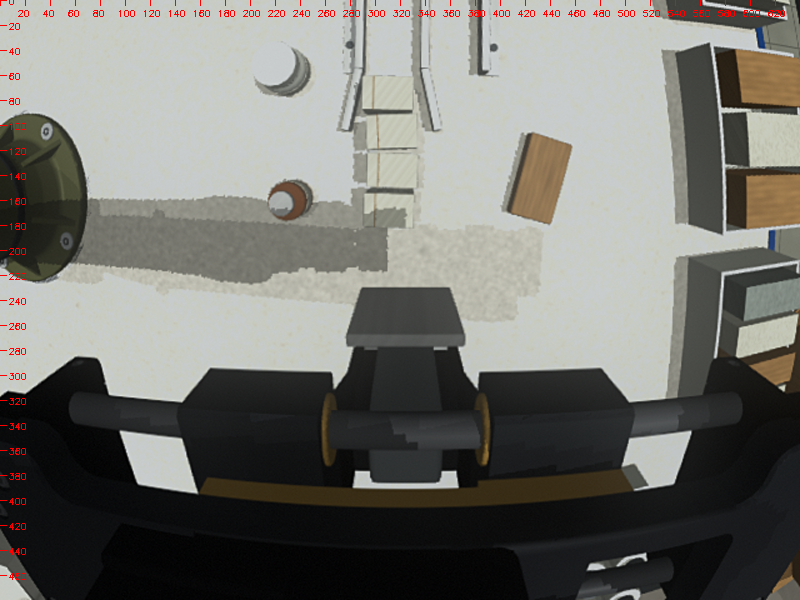

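View pics/w7b.png

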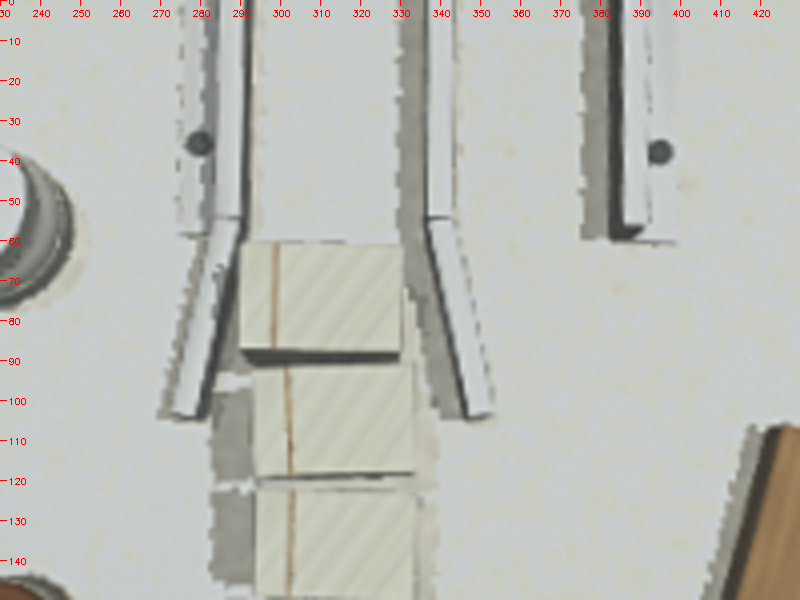

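```bash
python3 - <<'E'
from h import *
import pickle
o,c=pickle.load(open("v7.pkl","rb"))
f=lambda u,v,z:w(c,u,v,z,o)[:2]*1000
L0,L1,R0,R1=f(290,54.5,.03),f(291.3,2,.03),f(336.5,54.5,.03),f(336.3,2,.03)
print(L0,L1,R0,R1,"width",np.linalg.norm(L0-R0),np.linalg.norm(L1-R1))
for d in (L1-L0,R1-R0): print("yaw",np.degrees(np.arctan2(d[1],d[0])))
m=(L0+R0)/2; print("throat",m)
fl,fr=f(280,104,.03),f(346.5,104,.03); print("flare",fl,fr,np.linalg.norm(fl-fr),"mouth",(fl+fr)/2, np.linalg.norm((fl+fr)/2-m))
d=m-(fl+fr)/2; print("yaw",np.degrees(np.arctan2(d[1],d[0])))
d=R0-L0;print("yaw perp",np.degrees(np.arctan2(d[1],d[0]))+90)
# cartons
def cart(n,pts,o,c):
    P=[w(c,u,v,.07,o)[:2]*1000 for u,v in pts]; d=P[1]-P[0];e=P[2]-P[3]
    print(n,np.mean(P,0),"yaw",[round(float(np.degrees(np.arctan2(k[1],k[0]))+90),1) for k in(d,e)],"w",np.linalg.norm(d),"l",np.linalg.norm(P[0]-P[3]))
    return np.mean(P,0)
cart("c1",[(291,61),(330,61),(330,88),(290,88)],o,c)
cart("c2",[(294,91.5),(333.5,90.5),(333.5,118.5),(294,119)],o,c)
o6,c6=pickle.load(open("v6.pkl","rb"))
cart("c2",[(279,11),(336,9.5),(336.5,45.5),(280,47.5)],o6,c6)
cart("c3",[(280,51.5),(336.5,53),(335.5,90.5),(279,89)],o6,c6)
cart("c4",[(275.5,97),(332.5,97.5),(332,136.5),(275,135)],o6,c6)
g=lambda u,v,z:w(c6,u,v,z,o6)[:2]*1000
print("mouth6",g(262.5,38,.03),g(354,36.5,.03),(g(262.5,38,.03)+g(354,36.5,.03))/2)
# wrist view: bookend plate top in hand
t=viewer.read_camera("top"); save(t["img"],"pics/t8.png",5,(155,240,315,320),1.3)
E
```

```text
[463.8507  33.916 ] [474.3184 100.3204] [517.5562  25.8009] [526.8073  92.2233] width 54.31514099304684 53.10980376247963
yaw 81.04191910409702
yaw 82.07105617513413
throat [490.7035  29.8584]
flare [443.7073 -23.6814] [520.86   -35.0884] 77.99140105426976 mouth [482.2837 -29.3849] 59.83867128310259
yaw 81.9111842910105
yaw perp 81.40739502352113
c1 [484.6778   0.5589] yaw [81.3, 81.4] w 41.434245870086414 l 29.893732360861687
c2 [483.6874 -32.9846] yaw [83.1, 82.4] w 41.997185072391595 l 29.975036672831386
c2 [483.3341 -33.1117] yaw [82.6, 83.3] w 43.02152015921854 l 29.982304067142966
c3 [478.5721 -66.8482] yaw [79.6, 79.8] w 42.34688260848293 l 29.37035295017004
c4 [ 470.6443 -101.2078] yaw [80.7, 80.0] w 42.80240183269509 l 29.18746595845719
mouth6 [443.2096 -24.8192] [521.0269 -35.5805] [482.1183 -30.1999]
```

View pics/t8.png

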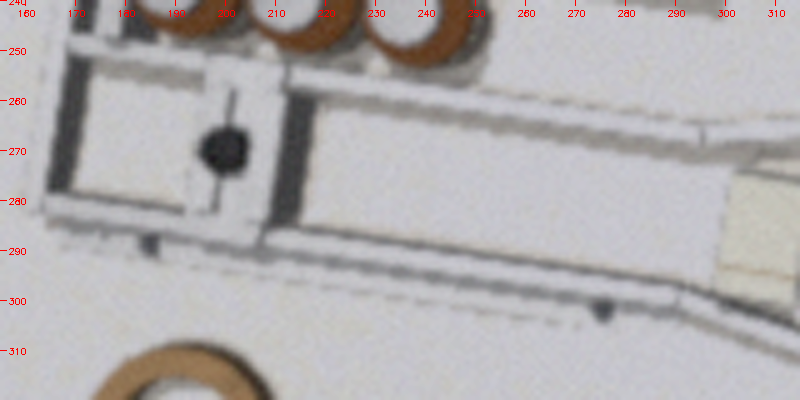

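```bash
python3 - <<'E'
from h import *
plan(.461,-.175,.28,81.8,3,1.5)
plan(.461,-.175,.10,81.8,6,1.5,[.461,-.175,.28,180,0,81.8])
E
```

```text
[[1.5, -1.38, -0.49, 1.92, -0.001, -0.0, 0.001], [1.5, -1.39, -0.49, 1.91, -0.001, -0.0, 0.002], [1.5, -1.39, -0.49, 1.92, -0.0, -0.0, 0.001]]
end [ 0.461 -0.175  0.28 ] [-179.9957   -0.0267   81.8012] max 1.92 0.002
[[1.5, -0.0, -0.0, 3.0, 0.0, 0.0, 0.0], [1.5, -0.0, -0.0, 3.0, 0.0, 0.0, 0.0], [1.5, -0.0, -0.0, 3.0, 0.0, 0.0, 0.0], [1.5, -0.0, -0.0, 3.0, 0.0, 0.0, 0.0], [1.5, -0.0, -0.0, 3.0, 0.0, 0.0, 0.0]]
[[1.5, -0.0, -0.0, 3.0, 0.0, 0.0, 0.0]]
end [ 0.461 -0.175  0.1  ] [180.    0.   81.8] max 3.0 0.0
```

Request:
{"method": "move_arm", "body": {"steps": [[1.5,-1.38,-0.49,0.8,-0.001,0,0.001],[1.5,-1.39,-0.49,1.6,-0.001,0,0.002],[1.5,-1.39,-0.49,2.4,0,0,0.001],[1.5,0,0,3,0,0,0],[1.5,0,0,3,0,0,0]]}}

```text
time_s: 6.57
tool_pos: [0.4613, -0.1761, 0.2296]
tool_rot: [179.8, 0.0, 81.7]
force: [0.4, -0.2, -2.9]
grip_width: 0.0217
```

Request:
{"method": "move_arm", "body": {"steps": [[1.5,0,0,3,0,0,0],[1.5,0,0,3,0,0,0],[1.5,0,0,3,0,0,0],[1.5,0,0,3,0,0,0],[1.5,0,0,1,0,0,0]]}}

```text
time_s: 6.98
tool_pos: [0.4587, -0.1737, 0.0962]
tool_rot: [-179.7, -0.1, 81.8]
force: [-1.4, -0.2, -4.4]
grip_width: 0.0217
```

Request:
{"method": "move_arm", "body": {"steps": [[1.5,0,0,0,0,0,0],[1.5,0,0,0,0,0,0],[1.5,0,0,0,0,0,0],[1.5,0,0,0,0,0,0]]}}

```text
time_s: 7.32
tool_pos: [0.4637, -0.1752, 0.1028]
tool_rot: [179.7, 0.1, 81.9]
force: [-0.2, -1.0, -2.5]
grip_width: 0.0216
```

```bash
cat >> h.py <<'E'
def rk(p,th=81.8,o=(.4907,.0299)):
    t=np.radians(th); d=np.array(p[:2])-o; return 1000*np.array([d@[np.cos(t),np.sin(t)],d@[-np.sin(t),np.cos(t)]])
E
python3 - <<'E'
from h import *
o=env.get_obs(); print(o["time_s"],o["tool_pos"],o["tool_rot"],o["force"],o["wrist_torque"],o["grip_width"],rk(o["tool_pos"]))
c=viewer.read_camera("scene"); save(c["img"],"pics/s9.png",4,(150,130,350,270),1.4)
plan(.464,-.157,.073,81.8,4,1.5)
E
```

```text
7.3167 [ 0.4637 -0.1752  0.1028] [179.6728   0.0772  81.852 ] [-0.1808 -0.9509 -2.5454] [-0.0552 -0.0823  0.0265] 0.02156971202270055 [-206.8656   -2.5225]
[[1.5, 0.45, -0.06, 0.74, 0.001, 0.0, 0.0], [1.5, 0.45, -0.05, 0.74, 0.001, 0.0, 0.0], [1.5, 0.45, -0.06, 0.74, 0.002, 0.001, 0.0], [1.5, 0.46, -0.05, 0.74, 0.001, 0.0, 0.001]]
end [ 0.464 -0.157  0.073] [179.9756   0.0201  81.7978] max 0.74 0.002
```

View pics/s9.png

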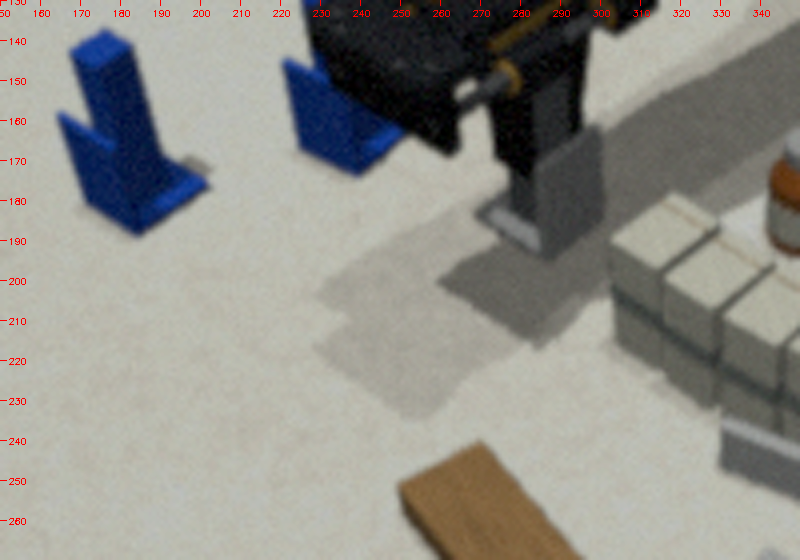

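Request:
{"method": "move_arm", "body": {"steps": [[1.5,0.2,0,0.7,0.001,0,0],[1.5,0.3,-0.1,0.7,0.001,0,0],[1.5,0.3,-0.1,0.7,0.001,0,0],[1.5,0.2,0,0.5,0.001,0,0],[1.5,0,0,0.2,0,0,0]]}}

```text
time_s: 7.78
tool_pos: [0.4607, -0.1631, 0.0716]
tool_rot: [-179.7, -0.1, 81.9]
force: [-5.8, 4.5, 13.3]
grip_width: 0.0219
```

Request:
{"method": "move_arm", "body": {"steps": [[1.5,0,0,0,0,0,0],[1.5,0,0,0,0,0,0],[1.5,0,0,0,0,0,0],[1.5,0,0,0,0,0,0]]}}

```text
time_s: 8.12
tool_pos: [0.4617, -0.1646, 0.0728]
tool_rot: [-179.9, 0.0, 81.8]
force: [0.3, -0.0, -4.0]
grip_width: 0.0217
```

```bash
python3 - <<'E'
from h import *
o=env.get_obs(); print(o["time_s"],o["tool_pos"],o["tool_rot"],o["force"],o["wrist_torque"],o["grip_width"],rk(o["tool_pos"]))
E
```

```text
8.1167 [ 0.4617 -0.1646  0.0728] [-179.9091    0.0142   81.8457] [ 0.2659 -0.0408 -3.9748] [-0.0803 -0.1089  0.013 ] 0.02169768307572622 [-196.6904    0.9676]
```

Request:
{"method": "move_arm", "body": {"steps": [[1.5,0.15,0.05,0.05,0,0,0],[1.5,0.2,0.05,0.05,0,0,0],[1.5,0.2,0,0.05,0,0,0],[1.5,0.1,0,0,0,0,0],[1.5,0,0,0,0,0,0]]}}

```text
time_s: 8.53
tool_pos: [0.4639, -0.1581, 0.0716]
tool_rot: [-179.9, 0.0, 81.9]
force: [-0.6, -0.2, -0.9]
grip_width: 0.0218
```

Request:
{"method": "move_arm", "body": {"steps": [[1.5,0,0,0,0,0,0],[1.5,0,0,0,0,0,0],[1.5,0,0,0,0,0,0]]}}

```text
time_s: 8.78
tool_pos: [0.4639, -0.1581, 0.0716]
tool_rot: [-179.9, 0.0, 81.9]
force: [0.2, -1.4, 0.7]
grip_width: 0.0221
```

```bash
python3 - <<'E'
from h import *
o=env.get_obs(); print(o["time_s"],o["tool_pos"],o["tool_rot"],o["force"],o["wrist_torque"],o["grip_width"],rk(o["tool_pos"]))
c=viewer.read_camera("scene"); save(c["img"],"pics/s10.png",4,(200,130,400,270),1.4)
c=viewer.read_camera("wrist"); save(c["img"],"pics/w10.png",1.25,al=1)
E
```

```text
8.7833 [ 0.4639 -0.1581  0.0716] [-179.9368    0.0082   81.8647] [ 0.1531 -1.378   0.6565] [-0.174  -0.197  -0.0275] 0.022093307863383618 [-189.9125   -0.2812]
```

View pics/s10.png

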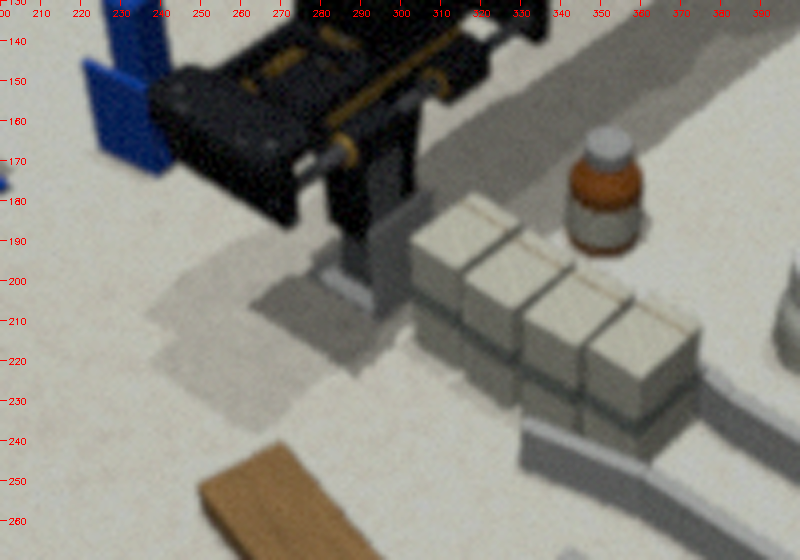

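View pics/w10.png

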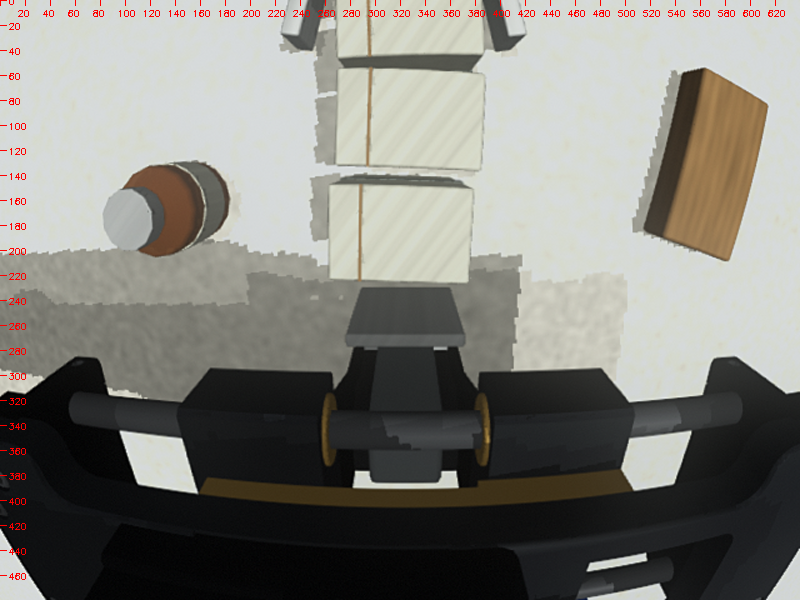

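Request:
{"method": "move_arm", "body": {"steps": [[1.5,0.15,0,0,0,0,0],[1.5,0.3,0,0,0,0,0],[1.5,0.3,0,0,0,0,0],[1.5,0.25,0,0,0,0,0],[1.5,0.2,0,0,0,0,0]]}}

```text
time_s: 9.3
tool_pos: [0.4654, -0.1464, 0.0716]
tool_rot: [-179.9, 0.0, 81.9]
force: [0.6, -1.0, -0.1]
grip_width: 0.0222
```

Request:
{"method": "move_arm", "body": {"steps": [[1.5,0.15,0,0,0,0,0],[1.5,0.15,0,0,0,0,0],[1.5,0.15,0,0,0,0,0],[1.5,0.15,0,0,0,0,0],[1.5,0.15,0,0,0,0,0]]}}

```text
time_s: 9.72
tool_pos: [0.4666, -0.1391, 0.0716]
tool_rot: [-179.9, 0.0, 81.9]
force: [-1.4, -7.7, 6.8]
grip_width: 0.0223
```

Request:
{"method": "move_arm", "body": {"steps": [[1.5,0.15,0,0,0,0,0],[1.5,0.15,0,0,0,0,0],[1.5,0.15,0,0,0,0,0],[1.5,0.15,0,0,0,0,0],[1.5,0.15,0,0,0,0,0]]}}

```text
time_s: 10.13
tool_pos: [0.4676, -0.1318, 0.0716]
tool_rot: [-179.9, 0.1, 81.9]
force: [-0.8, -7.4, 1.7]
grip_width: 0.022
```

```bash
python3 - <<'E'
from h import *
o=env.get_obs(); print(o["time_s"],o["tool_pos"],o["tool_rot"],o["force"],o["wrist_torque"],o["grip_width"],rk(o["tool_pos"]))
c=viewer.read_camera("wrist"); save(c["img"],"pics/w11.png",1.25,al=1)
E
```

```text
10.1333 [ 0.4676 -0.1318  0.0716] [-179.9372    0.053    81.8531] [-0.7642 -7.3899  1.721 ] [-1.6248  0.0061 -0.0471] 0.021961021153172423 [-163.36     -0.2323]
```

View pics/w11.png

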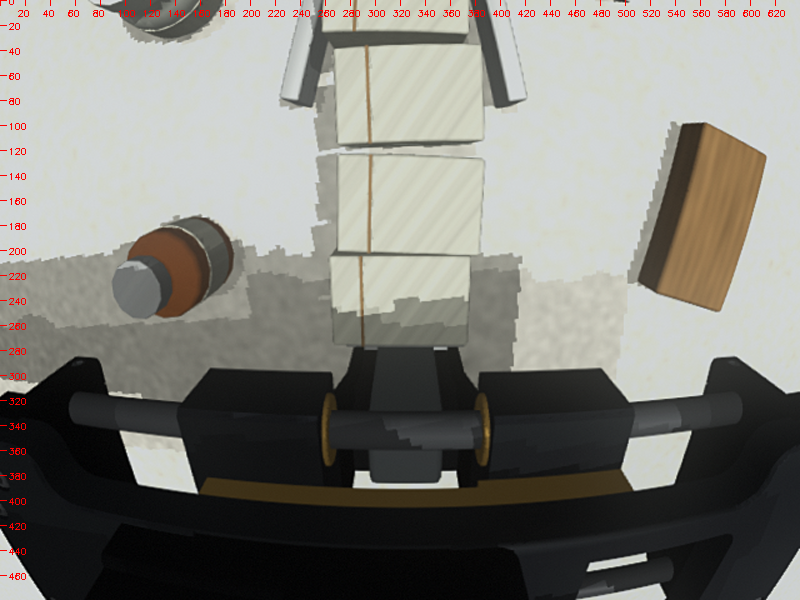

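Request:
{"method": "move_arm", "body": {"steps": [[1.5,0.15,0,0,0,0,0],[1.5,0.15,0,0,0,0,0],[1.5,0.15,0,0,0,0,0],[1.5,0.15,0,0,0,0,0]]}}

```text
time_s: 10.52
tool_pos: [0.4684, -0.1265, 0.0716]
tool_rot: [-179.9, 0.1, 81.8]
force: [-0.1, -5.2, 1.0]
grip_width: 0.0215
```

```bash
cat > st.py <<'E'
from h import *
import sys
o=env.get_obs(); print(o["time_s"],o["tool_pos"],o["tool_rot"],o["force"],o["wrist_torque"],rk(o["tool_pos"]))
c=viewer.read_camera("wrist"); save(c["img"],f"pics/{sys.argv[1]}.png",1.25,al=1)
c=viewer.read_camera("scene"); save(c["img"],f"pics/{sys.argv[1]}s.png",4,(250,120,450,270),1.4)
E
python3 st.py a12
```

```text
10.5167 [ 0.4684 -0.1265  0.0716] [-179.938     0.0931   81.8392] [-0.1022 -5.224   0.978 ] [-1.1964 -0.008  -0.0161] [-157.9443   -0.214 ]
```

View pics/a12s.png

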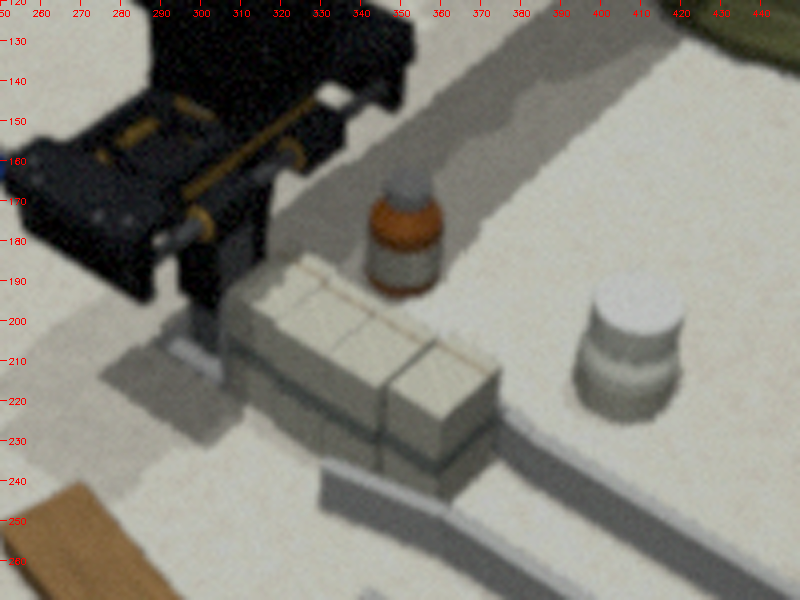

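Request:
{"method": "move_arm", "body": {"steps": [[1.5,0.15,0,0,0,0,0],[1.5,0.2,0,0,0,0,0],[1.5,0.2,0,0,0,0,0],[1.5,0.2,0,0,0,0,0],[1.5,0.2,0,0,0,0,0]]}}

```text
time_s: 11.03
tool_pos: [0.4694, -0.118, 0.0716]
tool_rot: [-179.9, 0.2, 81.8]
force: [-0.9, -8.2, 4.3]
grip_width: 0.0218
```

Request:
{"method": "move_arm", "body": {"steps": [[1.5,0.2,0,0,0,0,0],[1.5,0.2,0,0,0,0,0],[1.5,0.2,0,0,0,0,0],[1.5,0.2,0,0,0,0,0],[1.5,0.2,0,0,0,0,0]]}}

```text
time_s: 11.45
tool_pos: [0.4707, -0.1081, 0.0716]
tool_rot: [-179.9, 0.2, 81.8]
force: [-0.6, -7.4, 4.7]
grip_width: 0.0221
```

```bash
python3 st.py a13
```

```text
11.45 [ 0.4707 -0.1081  0.0716] [-179.9005    0.1637   81.7983] [-0.559  -7.3918  4.7291] [-1.699   0.0052 -0.0552] [-139.4548    0.0797]
```

View pics/a13.png

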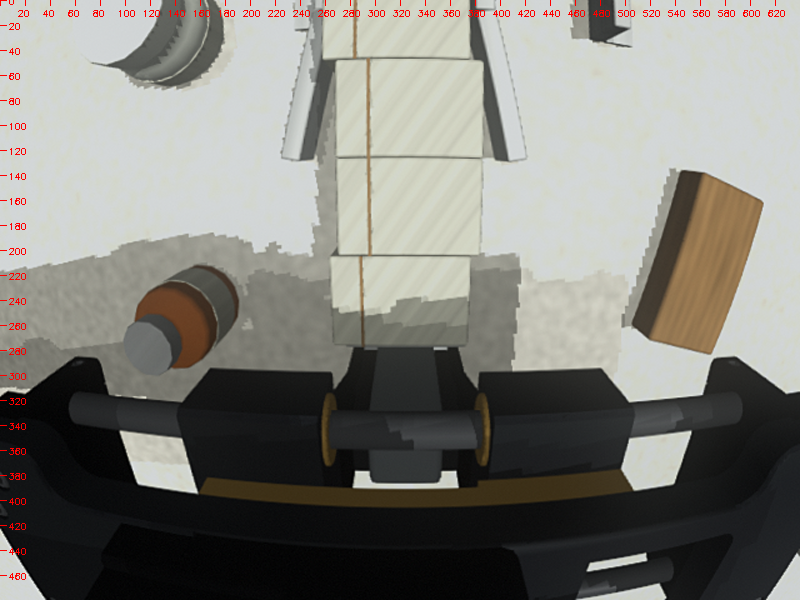

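Request:
{"method": "move_arm", "body": {"steps": [[1.5,0.2,0,-0.02,0,0,0],[1.5,0.2,0,-0.02,0,0,0],[1.5,0.2,0,0,0,0,0],[1.5,0.2,0,0,0,0,0],[1.5,0.2,0,0,0,0,0]]}}

```text
time_s: 11.97
tool_pos: [0.4718, -0.0977, 0.0716]
tool_rot: [-179.9, 0.1, 81.8]
force: [-1.7, -7.1, 5.1]
grip_width: 0.0219
```

Request:
{"method": "move_arm", "body": {"steps": [[1.5,0.2,0,0,0,0,0],[1.5,0.2,0,0,0,0,0],[1.5,0.2,0,0,0,0,0],[1.5,0.2,0,0,0,0,0],[1.5,0.2,0,0,0,0,0]]}}

```text
time_s: 12.38
tool_pos: [0.4732, -0.0879, 0.0716]
tool_rot: [-179.8, 0.1, 81.8]
force: [-2.2, -8.6, 4.9]
grip_width: 0.0218
```

```bash
python3 st.py a14
```

```text
12.3833 [ 0.4732 -0.0879  0.0716] [-179.8429    0.1408   81.8116] [-2.1767 -8.6287  4.8726] [-1.9963  0.1099 -0.0869] [-119.1345    0.5509]
```

View pics/a14.png

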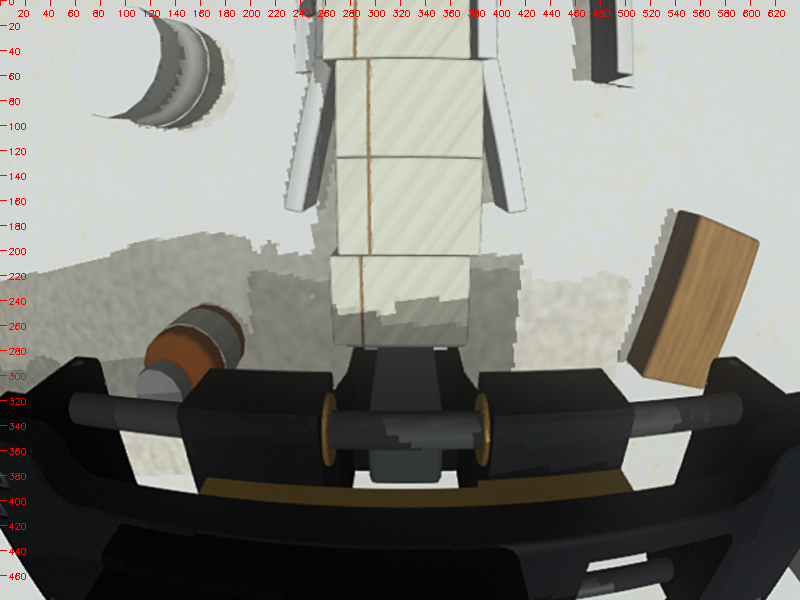

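View pics/a14s.png

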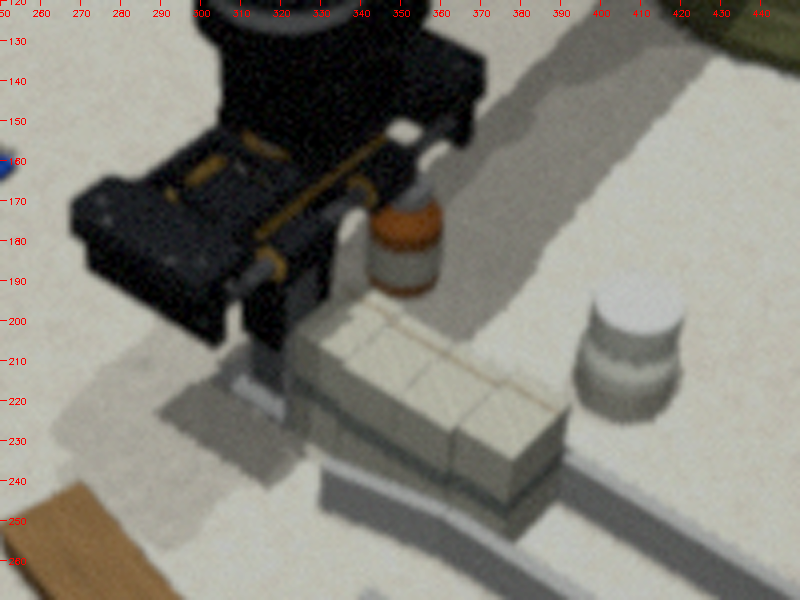

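Request:
{"method": "move_arm", "body": {"steps": [[1.5,0.2,0.01,-0.03,0,0,0],[1.5,0.2,0.01,-0.03,0,0,0],[1.5,0.2,0.01,0,0,0,0],[1.5,0.2,0.01,0,0,0,0],[1.5,0.2,0.01,0,0,0,0]]}}

```text
time_s: 12.9
tool_pos: [0.4744, -0.0775, 0.0716]
tool_rot: [-179.8, 0.1, 81.8]
force: [-1.0, -7.9, 2.8]
grip_width: 0.022
```

Request:
{"method": "move_arm", "body": {"steps": [[1.5,0.2,0,0,0,0,0],[1.5,0.2,0,0,0,0,0],[1.5,0.2,0,0,0,0,0],[1.5,0.2,0,0,0,0,0],[1.5,0.2,0,0,0,0,0]]}}

```text
time_s: 13.32
tool_pos: [0.4759, -0.0676, 0.0716]
tool_rot: [-179.8, 0.1, 81.8]
force: [-1.3, -7.4, 2.7]
grip_width: 0.0218
```

```bash
python3 st.py a15
```

```text
13.3167 [ 0.4759 -0.0676  0.0716] [-179.7612    0.1015   81.8316] [-1.269  -7.3833  2.6582] [-1.8466  0.0569 -0.0477] [-98.6292   0.7491]
```

View pics/a15.png

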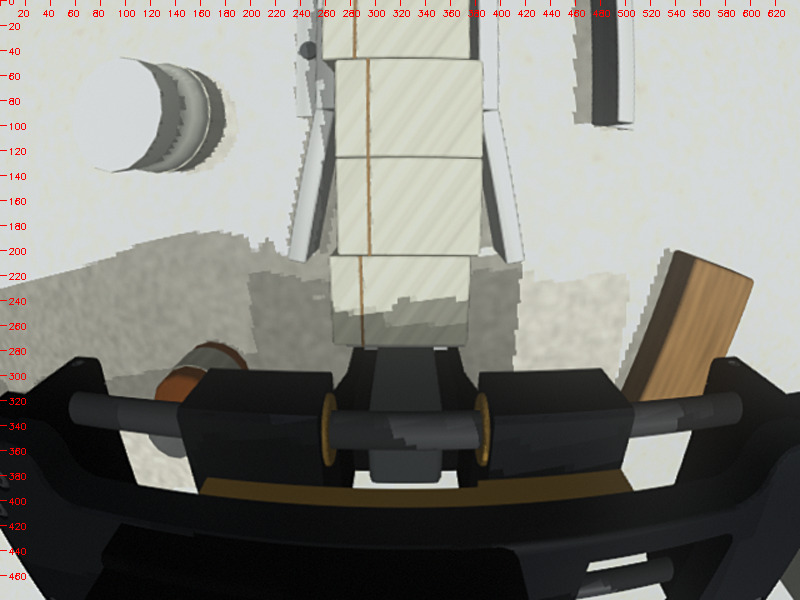

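Request:
{"method": "move_arm", "body": {"steps": [[1.5,0.2,0.01,-0.01,0,0,0],[1.5,0.25,0.01,0,0,0,0],[1.5,0.25,0.01,0,0,0,0],[1.5,0.25,0.01,0,0,0,0],[1.5,0.25,0.01,0,0,0,0]]}}

```text
time_s: 13.83
tool_pos: [0.4779, -0.0558, 0.0716]
tool_rot: [-179.7, 0.1, 81.8]
force: [-1.8, -6.4, 3.6]
grip_width: 0.0221
```

Request:
{"method": "move_arm", "body": {"steps": [[1.5,0.25,0.01,0,0,0,0],[1.5,0.25,0.01,0,0,0,0],[1.5,0.25,0,0,0,0,0],[1.5,0.25,0,0,0,0,0],[1.5,0.25,0,0,0,0,0]]}}

```text
time_s: 14.25
tool_pos: [0.4799, -0.0435, 0.0716]
tool_rot: [-179.7, 0.1, 81.8]
force: [-1.3, -6.4, 2.3]
grip_width: 0.0222
```

Request:
{"method": "move_arm", "body": {"steps": [[1.5,0.25,0,0,0,0,0],[1.5,0.25,0,0,0,0,0],[1.5,0.25,0,0,0,0,0],[1.5,0.25,0,0,0,0,0],[1.5,0.25,0,0,0,0,0]]}}

```text
time_s: 14.67
tool_pos: [0.4816, -0.0312, 0.0717]
tool_rot: [-179.7, 0.1, 81.8]
force: [-1.3, -7.4, 2.7]
grip_width: 0.022
```

```bash
python3 st.py a16
```

```text
14.6667 [ 0.4816 -0.0312  0.0717] [-179.7351    0.1179   81.8285] [-1.3498 -7.4203  2.6512] [-1.7285  0.0628 -0.0618] [-61.7259   0.25  ]
```

View pics/a16.png

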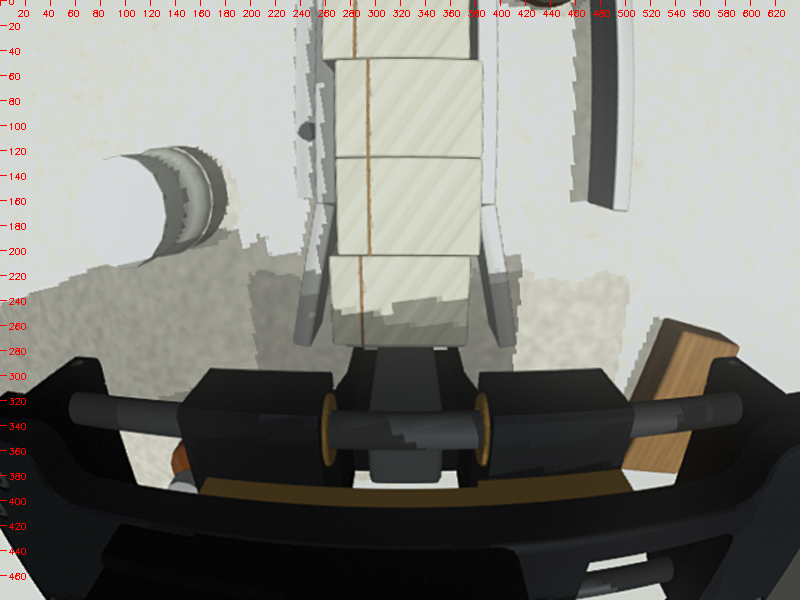

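View pics/a16s.png

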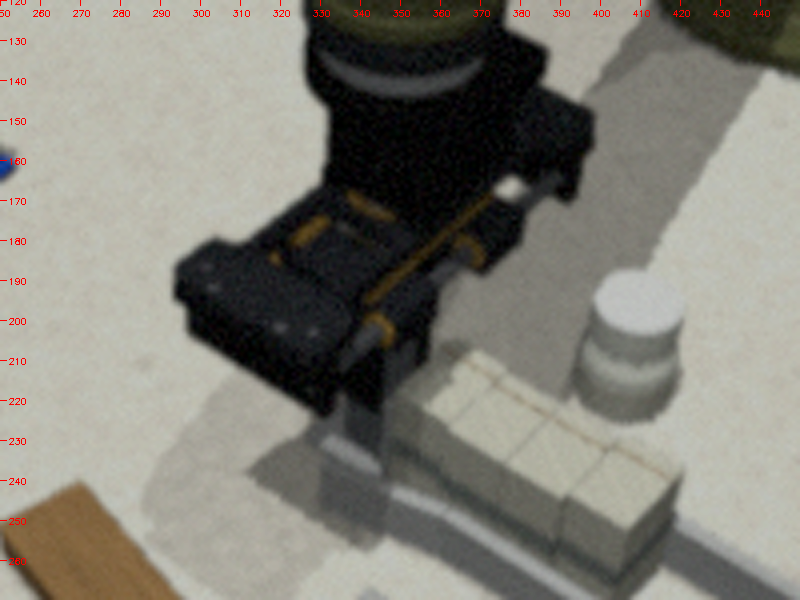

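Request:
{"method": "move_arm", "body": {"steps": [[1.5,0.25,0,0,0,0,0],[1.5,0.25,0,0,0,0,0],[1.5,0.25,0,0,0,0,0],[1.5,0.25,0,0,0,0,0],[1.5,0.25,0,0,0,0,0]]}}

```text
time_s: 15.18
tool_pos: [0.4834, -0.0189, 0.0716]
tool_rot: [-179.7, 0.1, 81.8]
force: [-1.0, -7.2, 3.0]
grip_width: 0.0221
```

Request:
{"method": "move_arm", "body": {"steps": [[1.5,0.25,0,0,0,0,0],[1.5,0.25,0,0,0,0,0],[1.5,0.25,0,0,0,0,0],[1.5,0.25,0,0,0,0,0],[1.5,0.25,0,0,0,0,0]]}}

```text
time_s: 15.6
tool_pos: [0.4851, -0.0066, 0.0716]
tool_rot: [-179.7, 0.1, 81.8]
force: [-1.7, -6.9, 3.6]
grip_width: 0.0216
```

Request:
{"method": "move_arm", "body": {"steps": [[1.5,0.25,0,0,0,0,0],[1.5,0.25,0,0,0,0,0],[1.5,0.25,0,0,0,0,0],[1.5,0.25,0,0,0,0,0],[1.5,0.25,0,0,0,0,0]]}}

```text
time_s: 16.02
tool_pos: [0.4869, 0.0056, 0.0717]
tool_rot: [-179.7, 0.1, 81.8]
force: [-0.4, -7.9, 3.8]
grip_width: 0.0215
```

```bash
python3 st.py a17; python3 -c "
from h import *
c=viewer.read_camera('top'); save(c['img'],'pics/a17t.png',5,(155,230,315,320),1.3)"
```

```text
16.0167 [0.4869 0.0056 0.0717] [-179.7158    0.148    81.8145] [-0.368  -7.8665  3.7939] [-1.8433  0.1631 -0.0711] [-24.5632   0.3367]
```

View pics/a17.png

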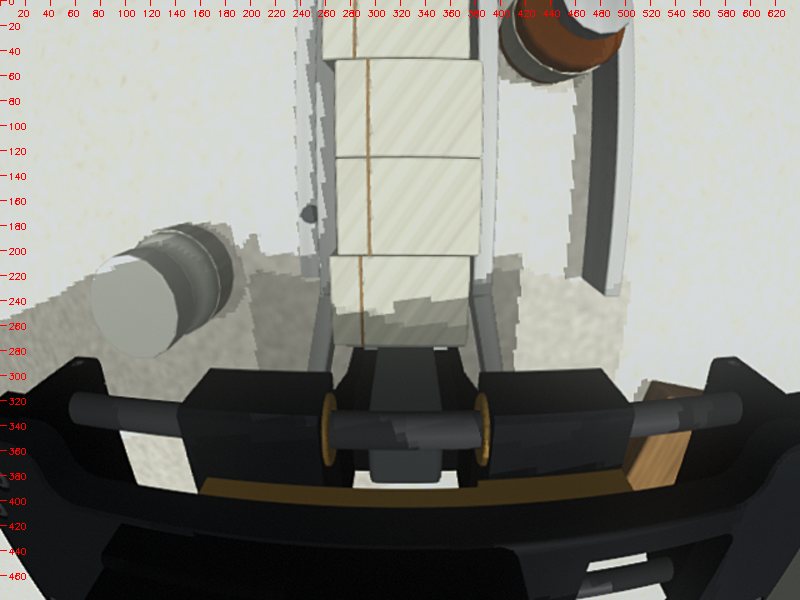

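View pics/a17t.png

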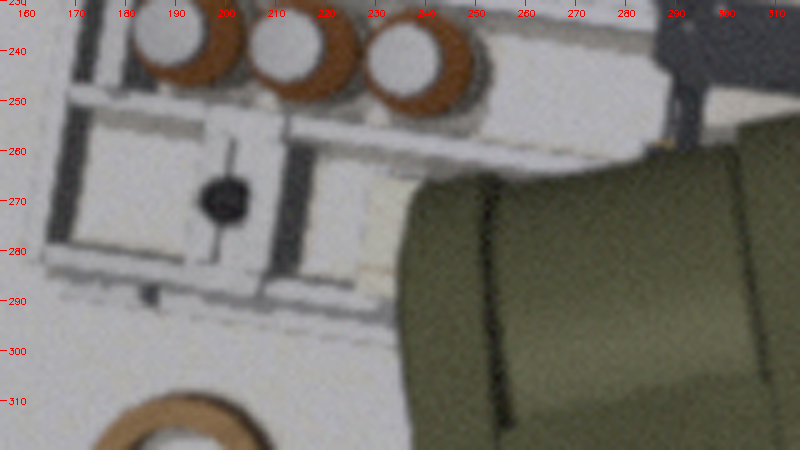

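```bash
python3 -c "
from h import *
c=viewer.read_camera('top')
a=w(c,228.5,276,.07);print(a,rk(a)); b=w(c,210,275,.05); print(b,rk(b)); b=w(c,215.5,274,.0); print(b,rk(b))"
```

```text
[0.5048 0.1436 0.07  ] [114.5318   2.2296]
[0.5063 0.1825 0.05  ] [153.2518   6.3605]
[0.5069 0.1849 0.    ] [155.7161   6.0369]
```

Request:
{"method": "move_arm", "body": {"steps": [[1.5,0.25,0,0,0,0,0],[1.5,0.25,0,0,0,0,0],[1.5,0.25,0,0,0,0,0],[1.5,0.2,0,0,0,0,0],[1.5,0.2,0,0,0,0,0]]}}

```text
time_s: 16.63
tool_pos: [0.4884, 0.0169, 0.0716]
tool_rot: [-179.7, 0.2, 81.8]
force: [-0.7, -8.0, 4.0]
grip_width: 0.0217
```

Request:
{"method": "move_arm", "body": {"steps": [[1.5,0.2,0,0,0,0,0],[1.5,0.2,0,0,0,0,0],[1.5,0.15,0,0,0,0,0],[1.5,0.1,0,0,0,0,0],[1.5,0.1,0,0,0,0,0]]}}

```text
time_s: 17.05
tool_pos: [0.4895, 0.0242, 0.0717]
tool_rot: [-179.7, 0.2, 81.8]
force: [-1.6, -7.5, 5.0]
grip_width: 0.0221
```

Request:
{"method": "move_arm", "body": {"steps": [[1.5,0.15,0,-0.02,0,0,0],[1.5,0.15,0,-0.01,0,0,0],[1.5,0.15,0,0,0,0,0],[1.5,0.15,0,0,0,0,0],[1.5,0.15,0,0,0,0,0]]}}

```text
time_s: 17.47
tool_pos: [0.4903, 0.032, 0.0717]
tool_rot: [-179.7, 0.1, 81.8]
force: [-0.7, -6.7, 3.8]
grip_width: 0.0217
```

Request:
{"method": "move_arm", "body": {"steps": [[1.5,0.1,0,0,0,0,0],[1.5,0.1,0,0,0,0,0],[1.5,0.1,0,0,0,0,0],[1.5,0.1,0,0,0,0,0],[1.5,0.05,0,0,0,0,0]]}}

```text
time_s: 17.88
tool_pos: [0.4909, 0.0365, 0.0717]
tool_rot: [-179.7, 0.1, 81.8]
force: [-0.8, -6.7, 3.3]
grip_width: 0.0217
```

```bash
python3 st.py a18; python3 -c "
from h import *
c=viewer.read_camera('top'); save(c['img'],'pics/a18t.png',5,(155,230,315,320),1.3)"
```

```text
17.8833 [0.4909 0.0365 0.0717] [-179.6678    0.1458   81.8293] [-0.8204 -6.6531  3.3447] [-1.6845  0.0473 -0.033 ] [6.5495 0.7741]
```

View pics/a18t.png

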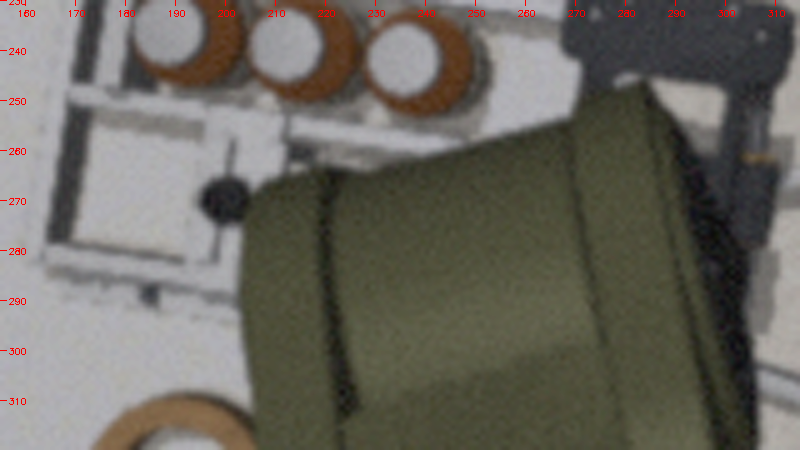

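Request:
{"method": "move_arm", "body": {"steps": [[1.5,0.06,0,0,0,0,0],[1.5,0.06,0,0,0,0,0],[1.5,0.06,0,0,0,0,0],[1.5,0.06,0,0,0,0,0]]}}

```text
time_s: 18.37
tool_pos: [0.4912, 0.0387, 0.0717]
tool_rot: [-179.7, 0.2, 81.8]
force: [-1.0, -7.9, 2.7]
grip_width: 0.0215
```

Request:
{"method": "move_arm", "body": {"steps": [[1.5,0.05,0,0,0,0,0],[1.5,0.05,0,0,0,0,0],[1.5,0.05,0,0,0,0,0]]}}

```text
time_s: 18.62
tool_pos: [0.4914, 0.0401, 0.0717]
tool_rot: [-179.7, 0.2, 81.8]
force: [-1.5, -7.0, 4.1]
grip_width: 0.0219
```

Request:
{"method": "move_arm", "body": {"steps": [[1.5,0.05,0,0,0,0,0],[1.5,0.05,0,0,0,0,0]]}}

```text
time_s: 18.78
tool_pos: [0.4915, 0.0411, 0.0717]
tool_rot: [-179.7, 0.2, 81.8]
force: [-1.2, -6.5, 3.4]
grip_width: 0.0221
```

Request:
{"method": "move_arm", "body": {"steps": [[1.5,0.05,0,0,0,0,0],[1.5,0.05,0,0,0,0,0]]}}

```text
time_s: 18.95
tool_pos: [0.4917, 0.0421, 0.0717]
tool_rot: [-179.7, 0.2, 81.8]
force: [-1.1, -6.5, 2.6]
grip_width: 0.0218
```

Request:
{"method": "move_arm", "body": {"steps": [[1.5,0.05,0,0,0,0,0],[1.5,0.05,0,0,0,0,0]]}}

```text
time_s: 19.12
tool_pos: [0.4918, 0.043, 0.0717]
tool_rot: [-179.7, 0.2, 81.8]
force: [-1.3, -7.3, 2.0]
grip_width: 0.0215
```

Request:
{"method": "move_arm", "body": {"steps": [[1.5,0.05,0,0,0,0,0],[1.5,0.05,0,0,0,0,0]]}}

```text
time_s: 19.28
tool_pos: [0.492, 0.044, 0.0717]
tool_rot: [-179.7, 0.2, 81.8]
force: [-1.6, -9.2, 2.7]
grip_width: 0.0216
```

Request:
{"method": "move_arm", "body": {"steps": [[1.5,0.05,0,0,0,0,0],[1.5,0.05,0,0,0,0,0]]}}

```text
time_s: 19.45
tool_pos: [0.492, 0.044, 0.0717]
tool_rot: [-179.7, 0.3, 81.8]
force: [-2.4, -10.2, 4.8]
grip_width: 0.0219
```

Request:
{"method": "move_arm", "body": {"steps": [[1.5,0.05,0,0,0,0,0],[1.5,0.05,0,0,0,0,0]]}}

```text
time_s: 19.62
tool_pos: [0.492, 0.0441, 0.0717]
tool_rot: [-179.6, 0.3, 81.8]
force: [-4.0, -12.2, 5.1]
grip_width: 0.0218
```

Request:
{"method": "move_arm", "body": {"steps": [[1.5,0.04,0,0,0,0,0],[1.5,0,0,0,0,0,0],[1.5,0,0,0,0,0,0],[1.5,0,0,0,0,0,0],[1.5,0,0,0,0,0,0]]}}

```text
time_s: 20.03
tool_pos: [0.492, 0.0441, 0.0717]
tool_rot: [-179.6, 0.3, 81.8]
force: [-3.4, -11.9, 5.5]
grip_width: 0.0214
```

Request:
{"method": "move_arm", "body": {"steps": [[1.5,0,0,0,0,0,0],[1.5,0,0,0,0,0,0],[1.5,0,0,0,0,0,0]]}}

```text
time_s: 20.28
tool_pos: [0.492, 0.0441, 0.0717]
tool_rot: [-179.6, 0.3, 81.8]
force: [-3.3, -12.6, 6.1]
grip_width: 0.022
```

```bash
python3 st.py a19
```

```text
20.2833 [0.492  0.0441 0.0717] [-179.6271    0.3434   81.7532] [ -3.3242 -12.6035   6.0945] [-2.4481  0.3168  0.0506] [14.2229  0.7337]
```

View pics/a19.png

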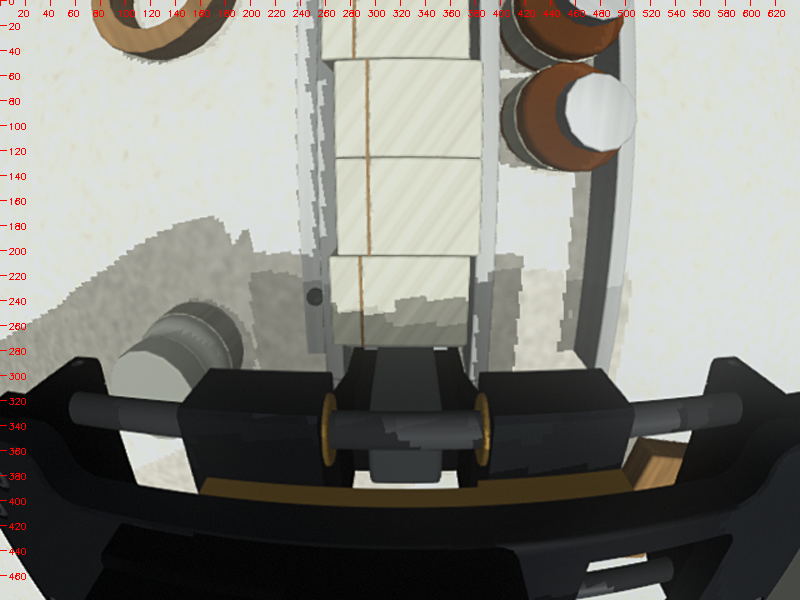

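View pics/a19s.png

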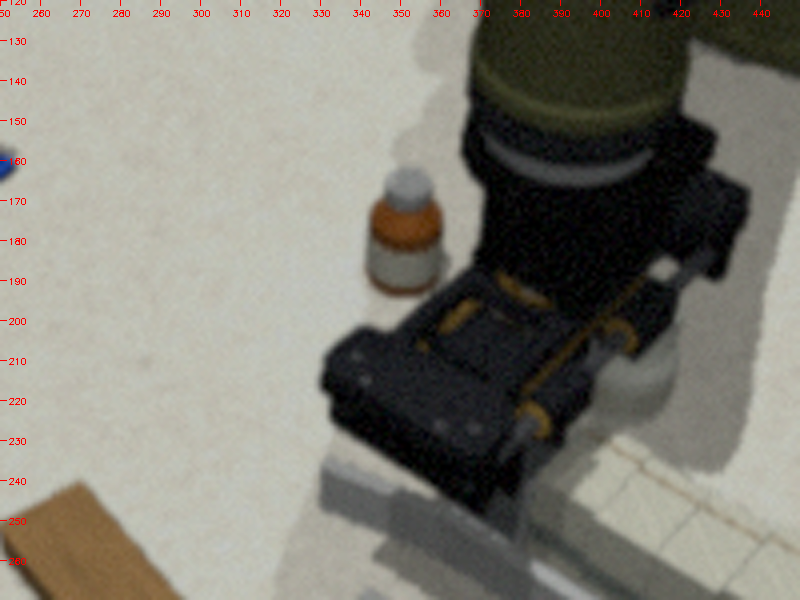

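Request:
{"method": "move_arm", "body": {"steps": [[1.5,-0.1,0,0,0,0,0],[1.5,-0.1,0,0,0,0,0],[1.5,-0.1,0,0,0,0,0],[1.5,0,0,0,0,0,0]]}}

```text
time_s: 20.72
tool_pos: [0.4919, 0.0439, 0.0717]
tool_rot: [-179.7, 0.1, 81.8]
force: [-0.6, -5.9, 3.1]
grip_width: 0.0217
```

Request:
{"method": "move_arm", "body": {"steps": [[1.5,-0.06,0,-0.03,0,0,0],[1.5,0,0,0,0,0,0],[2.5,0,0,0,0,0,0],[3,0,0,0,0,0,0],[3.5,0,0,0,0,0,0]]}}

```text
time_s: 21.13
tool_pos: [0.4935, 0.0461, 0.0729]
tool_rot: [-179.9, -0.1, 81.9]
force: [-0.0, 0.1, 0.2]
grip_width: 0.0304
```

Request:
{"method": "move_arm", "body": {"steps": [[4,0,0,0,0,0,0],[4,0,0,0,0,0,0],[4,0,0,0,0,0,0],[4,0,0,0,0,0,0]]}}

```text
time_s: 21.47
tool_pos: [0.4937, 0.0446, 0.073]
tool_rot: [-179.9, -0.0, 81.9]
force: [-0.4, 0.4, -0.8]
grip_width: 0.0397
```

```bash
python3 st.py a20
```

```text
21.4667 [0.4937 0.0446 0.073 ] [-179.8885   -0.0104   81.8735] [-0.4433  0.3841 -0.7628] [-0.031  -0.0727 -0.0504] [15.0032 -0.8293]
```

View pics/a20.png

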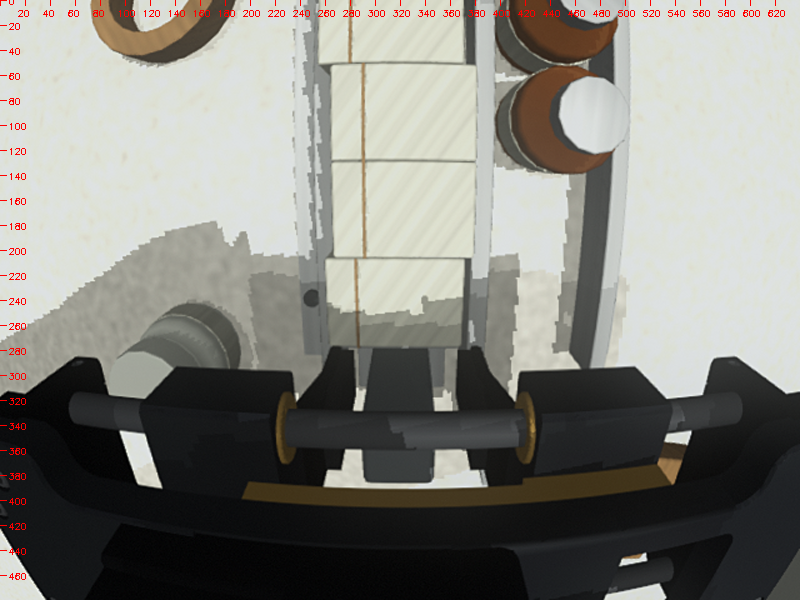

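Request:
{"method": "move_arm", "body": {"steps": [[4,0,-0.1,-0.3,0,0,0],[4,0,0,-0.8,0,0,0],[4,0,0,-1.5,0,0,0],[4,0,0,-2,0,0,0],[4,0,0,-2,0,0,0]]}}

```text
time_s: 21.98
tool_pos: [0.4925, 0.0447, 0.14]
tool_rot: [-179.9, -0.0, 81.9]
force: [0.4, 0.0, 0.8]
grip_width: 0.0401
```

Request:
{"method": "move_arm", "body": {"steps": [[4,0,0,-2,0,0,0],[4,0,0,-2,0,0,0],[4,-1,0,-2,0,0,0],[4,-2,0,-2,0,0,0],[4,-3,0,-2,0,0,0]]}}

```text
time_s: 22.4
tool_pos: [0.4846, -0.0125, 0.241]
tool_rot: [-180.0, -0.1, 82.2]
force: [1.7, 0.2, 0.1]
grip_width: 0.0399
```

Request:
{"method": "move_arm", "body": {"steps": [[4,-3,0,-1,0,0,0],[4,-3,0,0,0,0,0],[4,-2,0,0,0,0,0],[4,-1,0,0,0,0,0],[4,0,0,0,0,0,0]]}}

```text
time_s: 22.82
tool_pos: [0.4713, -0.1062, 0.2493]
tool_rot: [-179.9, 0.0, 81.6]
force: [-1.1, 0.5, 0.3]
grip_width: 0.0402
```

Request:
{"method": "move_arm", "body": {"steps": [[4,0,0,0,0,0,0],[4,0,0,0,0,0,0],[4,0,0,0,0,0,0],[4,0,0,0,0,0,0]]}}

```text
time_s: 23.15
tool_pos: [0.472, -0.1024, 0.2489]
tool_rot: [-179.9, -0.0, 82.0]
force: [-0.8, 0.5, -0.2]
grip_width: 0.04
```

```bash
python3 st.py a21; python3 -c "
from h import *
c=viewer.read_camera('wrist'); save(c['img'],'pics/a21w.png',4,(230,0,430,150),1)
c=viewer.read_camera('top'); save(c['img'],'pics/a21t.png',4,(150,200,350,330),1.3)
c=viewer.read_camera('scene'); save(c['img'],'pics/a21s.png',3.2,(300,150,540,330),1.3)"
```

```text
23.15 [ 0.472  -0.1024  0.2489] [-179.8798   -0.0114   82.0141] [-0.8288  0.5253 -0.1596] [ 0.0127 -0.0594  0.022 ] [-133.6559   -0.388 ]
```

View pics/a21.png

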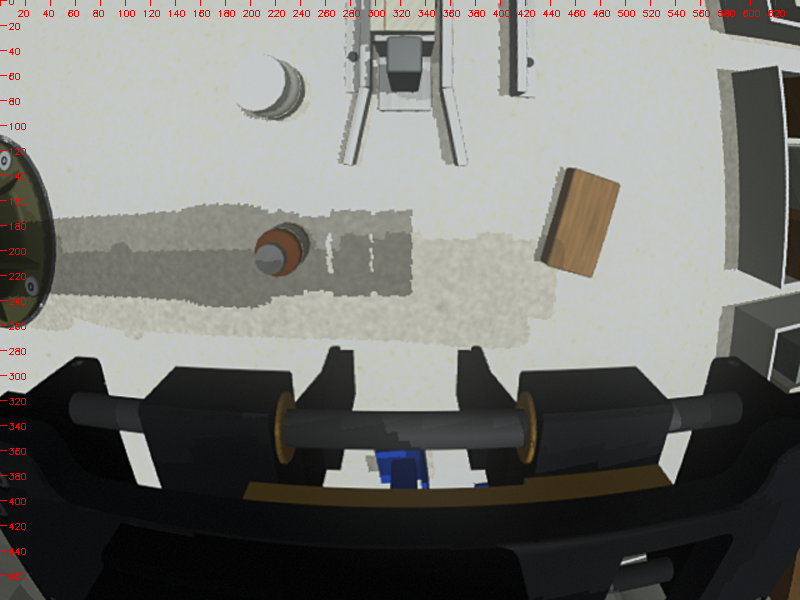

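View pics/a21w.png

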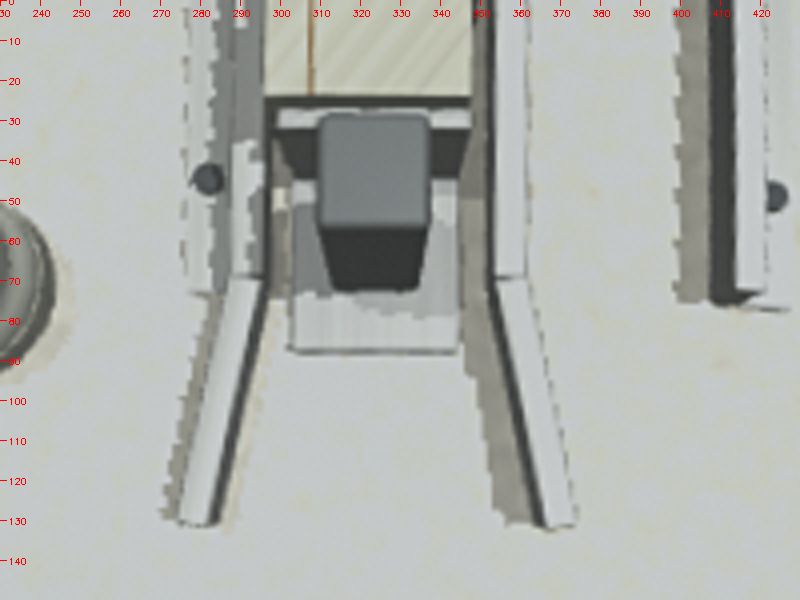

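View pics/a21t.png

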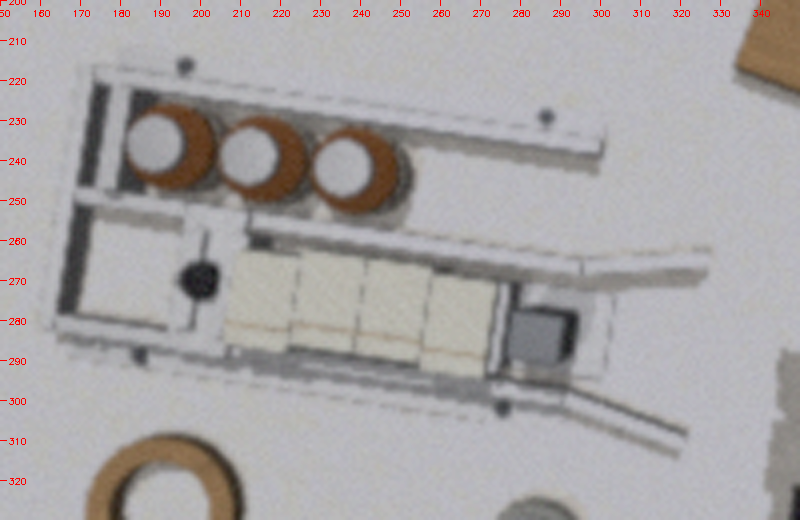

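View pics/a21s.png

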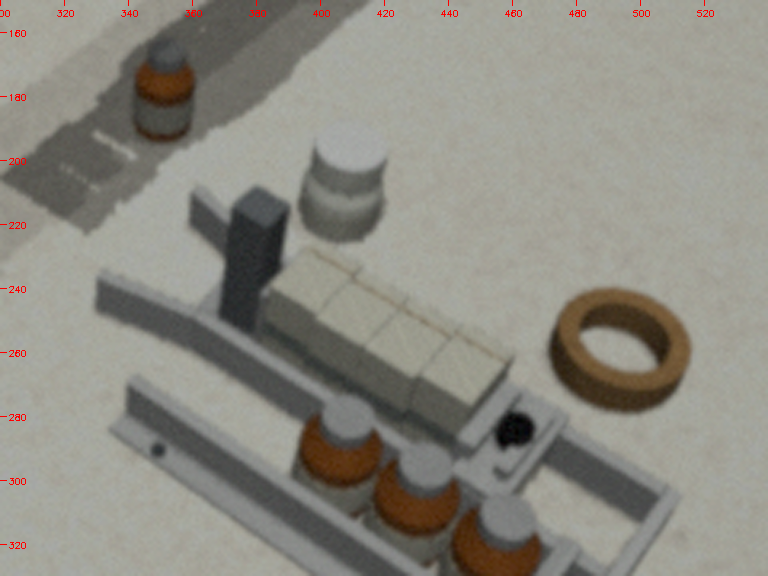

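```bash
python3 -c "
from h import *
o=env.get_obs(); c=viewer.read_camera('wrist')
save(c['img'],'pics/a22.png',12,(288,12,352,55),1)
a=rk(w(c,345,24,.07,o)); print(a)
for v in (26,27,28,32): print(v,rk(w(c,345,v,.06,o)))
t=viewer.read_camera('top'); print(rk(w(t,206.5,276,.07)),rk(w(t,210,275,.05)), rk(w(t,272,283,.07)),rk(w(t,274,285,.06)))
"
```

```text
[ 33.6884 -17.2003]
26 [ 34.5678 -17.7177]
27 [ 33.6299 -17.7155]
28 [ 32.6933 -17.7134]
32 [ 28.9602 -17.7058]
[154.1178   7.7805] [153.2518   6.3605] [34.7201  3.7356] [31.784   7.4291]
```

View pics/a22.png

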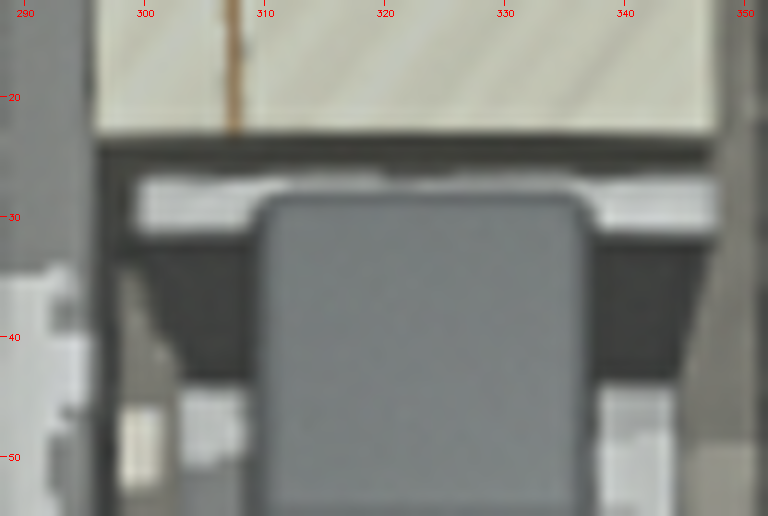

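```bash
python3 -c "
from cell import job
print(job.sign_off())"
```

```text
the job is handed in; nothing more can be done
None
```

I gripped the bookend by its handle and set it behind the row. With it I pushed the four cartons as one block into the open lane until they met the stop, then let go and backed the arm clear. The job was handed in at about 23.5 s of the 72 s allowed.

- **Pushing:** sliding took about 5 to 9 N on the wrist, briefly just past the 8 N you gave as the steady maximum. At the stop the force rose to about 13 N with no further movement, and I held it there for roughly half a second. I eased off before opening the fingers.
- **Stop position:** I felt the stop at about rack x = 156 mm; the camera had put it at 153 to 156 mm.
- **Final state:** the last pictures show the cartons upright and in line in the lane, with no visible gaps. The row measures about 119.4 mm against the nominal 120 mm. The front carton is at the stop.
- **Bookend:** it stands in the lane behind the last carton. The wrist camera shows a gap of no more than about 0.6 mm, which is within its error. The top camera gave nearly 3 mm there, but it reads much more coarsely at that spot, so I relied on the wrist camera.
- **Other goods:** the vials, jar, tape and packet look where they were. I saw no sign of contact.

One unplanned contact: when I first lowered the bookend, its foot touched the counter behind the row with a brief 13 N or so. It did not touch the cartons.

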